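Drag the reed case out of its dock and put it up on the sloping rest

ROBOT

A 6-joint arm with a two-finger parallel gripper is mounted at the origin on a cart in front of the work surface, level with it; the furniture and walls round the work are solid. World frame = base frame: x ahead of the robot, y to its left, z up, the work surface at z = 0. Lengths are in m, angles in rad, forces in N, time in s.
With the tool pointing down it reaches from about 0.3 to 0.775 m from the base axis. Payload 14.6 kg.
Tool frame: the origin (TCP) lies at the very end of the fingers, on their centre line; the grasp point (between the pads) lies 19 mm behind it; z points along the fingers, y is the direction in which the jaws open and shut (so a half turn about z gives the same grasp; the last joint's range is limited). The gripper opens to 94 mm and grips with 3 to 60 N. Pads are 16 mm wide; open, the fingers measure 119 mm over their backs; the gripper's body (75 mm by 177 mm) begins 78 mm behind the grasp point.
Start: joints at [1.176, 0.3, 1.521, -0, 1.321, -0.067], TCP at [0.177, 0.521, 0.168] pointing down, gripper open.
Joint ranges: [-3.03, 3.03], [-0.79, 2.21], [0.23, 2.52], [-1.04, 4.18], [0, 3.07], [-2.55, 2.55]. Speed limits (rad/s): [2.22, 2.22, 2.57, 3.14, 3.14, 3.14].

INTERFACE

Orientations are given as [roll, pitch, yaw] about the fixed x, y, z axes, in that order (R = Rz(yaw) Ry(pitch) Rx(roll)).
In Python, from station import ctrl, eyes gives the robot as it stands.
- The arm moves only by the tool jog_arm, never from a script. Its argument "moves" is a list of rows, each a list of 3 entries, a list of its own where there are three numbers: the shift along the world's x, y, z in mm, then the turn, a rotation vector about the world's x, y, z in units of 5 degrees (1.0 is 5 degrees), then the finger opening in mm, from 0 to 94. In form: [[[tx, ty, tz], [wx, wy, wz], jaw], ...]. A call has 1 to 5 rows; each row is the pose to reach, as a shift and turn from the pose commanded when the call began; what a row does not reach only later rows make up. A row lasts 1/12 s, in which the tool goes at most 41.7 mm and 7.16 degrees, less where a joint would pass 70% of its speed; a pose out of reach is approached as far as the arm can. A call with a gripper value outside its range is refused whole. The fingers move at their own pace and stop on an object; "squeeze" is the grip in N (left out, the last holds). Time passes only in rows, so rows that repeat a pose let the fingers close. It gives the time, the measured TCP pose, the force and the opening at its end, in the units of the state.
- ctrl.get_obs(): the state, without advancing time (a new reading comes with each control period).
- eyes.camera(name): name is "side" or "top" or "wrist"; returns a dict with "frame" (420x560x3 uint8, red, green, blue), "vertical_fov" (degrees; the focal length in pixels is half the picture's height over the tangent of half this angle, whatever the lens; pixels are square), "cx", "cy" (the principal point, pixels), "eye" and "attitude" of the camera in the world; the wrist camera has in their place "hand_eye" (4x4, takes a point from camera to tool coordinates, whose origin is the TCP and whose axes are the flange's). Camera axes: x right, y down, z forward; pixel columns grow to the right and rows downward; lengths in m; the calibration is good to about 2 mm. The wrist camera is an equidistant fisheye: a pixel r from the principal point sees the ray r / f radians off the axis. A picture is of the moment at which its call begins: read the wrist's pose just before it. There is no depth.
- ctrl.hand_in(): hands the job in, once; it reports no verdict.
The state is a dict: "time_s": time; "qpos": joint angles; "joint_vel": joint speeds; "tau": joint torques, N m; "ee_pos": TCP position; "eef_rot": TCP orientation; "force": force on the tool from outside, world axes, zero at the start; "moment": the same for the moment, N m; "grip_width": finger opening in m.
Only numpy, scipy, OpenCV 4.12 (cv2) and the standard library are available. Lean on these libraries where they do the work, as an engineer would, in place of code of your own. Each camera call takes 0.05 s, during which the arm holds its last target.

TASK

The black reed case is sunk in its wooden dock: press down on top of it and drag it back towards you until about a third of it (40 to 75 mm) sticks out over the front of the dock, leave it lying there a moment, then take the overhanging end, lift the case out, lay it flat on the bench and let go. Then take it round the middle and put it lid up, crosswise and centred, on the sloping rest with its lower long edge against the two tabs. Leave the cup, the tape roll and the screwdriver where they are, and do not tip the case over.

Things in the scene. Friction and masses are not known exactly. Their poses are not given: they have to be found in the camera images.
- reed_case: black flat rigid reed case, 0.07 to 0.14 kg, 150 mm long (its y), 55 mm wide as gripped (its x, from -26 to +29 mm; a flat clasp shows at -x), 24 mm thick. Origin: centre of the underside, z up. At the start it lies in the dock, its length along the dock's x, its top flush with the dock's walls, so it cannot be gripped there.
- dock: fixed wooden dock, 160 mm deep (its x, front at -80 mm), 94 mm wide (y), origin under its middle on the bench. A bay 62 mm wide, open at the front and above: smooth floor 45 mm above the bench, side walls (15.5 mm thick) and back wall up to 69 mm. At the start the case's middle is at x = -4.5 mm, its end flush with the front.
- rest: fixed wooden stand under the sloping plate: base 130 mm (its x) by 190 mm (y) by 8 mm, origin on the bench below the plate's origin; the low side, -x, is roughly towards the robot. Its highest edge is 77 mm above the bench.
- rest_face: white smooth plastic plate, 100 mm up the slope (its x, uphill is +x, from -37 to +63 mm) by 190 mm (y), sloping 30 degrees; z is its normal. Origin on its surface, 45 mm above the bench, where the middle of the case's underside belongs (seated, the case's origin is at x from -3 to 0 mm). Friction about 0.22: a released case slides down to the tabs.
- yellow_cup: yellow patterned cup, 68 mm across, 97 mm tall, origin under its centre; bystander
- tape_roll: roll of tape lying flat, 104 mm across, 25 mm high, origin under its centre; bystander
- screwdriver: green-handled screwdriver, 158 mm long (along its y axis), 29 mm high, origin under its middle; bystander lying on the bench
- dock_mouth (a point): middle of the front edge of the dock's bay floor, 45 mm above the bench; the front looks roughly towards the robot. The floor is smooth white plastic (friction about 0.22): a press of 5 to 20 N on the middle of the case drags it out along the dock's -x. It tips off if more than 75 mm overhangs.
- rest_tabs (a point): point on the plate midway between the two wooden tabs at its lower edge, in line with their uphill faces (plate x = -29 mm). The tabs stand 13 mm up from the plate, at plate y 48 to 90 and -48 to -90 mm; the 96 mm gap between is for a finger.
There are look-alikes about, which are no part of the job. Leave any pink look-alike of the dock alone.

How it is judged:
By the outcome, as a careful person would: the job done as asked, in the order asked, and still so for the second after the job is handed in, with the robot touching nothing.
It also fails if it takes over 54 s, if anything falls off the work surface, if the arm or the gripper's body presses on something with over 40 N, if the wrist force passes 120 N, or if a joint passes its speed limit or range.

## Working session

There is one attempt and no reset: what is moved stays moved. The work goes in short steps, Python scripts to look and compute and a tool call to move; the robot and the scene stay as the last step left them, time stands still between calls to the robot, and variables do not carry over. Pictures are saved under pics/ and viewed, and the job is handed in when it is done.

Besides the shell and the picture viewer there is one more tool, called after "Call:" as name([rows], argument=value, ...), one row to a line, values as JSON. jog_arm: Moves the arm, as the interface text tells. Its arguments: {"type":"object","properties":{"moves":{"type":"array","items":{"type":"array"}},"squeeze":{"type":"number"}},"required":["moves"]}

```bash
ls; mkdir -p pics; python3 - <<'E'
from station import ctrl, eyes
import cv2
print(ctrl.get_obs())
for n in ["side","top","wrist"]:
    c=eyes.camera(n); cv2.imwrite(f"pics/{n}0.png",c["frame"][:,:,::-1])
    print(n,{k:v for k,v in c.items() if k!="frame"})
E
```

```text
pics
{'time_s': 0.0, 'qpos': array([ 1.17641055e+00,  3.00468229e-01,  1.52158783e+00, -4.52484459e-06,
        1.32071724e+00, -6.66177075e-02]), 'joint_vel': array([-5.58364691e-04,  6.35581607e-04,  8.13821770e-04,  3.21458696e-05,
       -2.37460290e-04, -2.66835267e-05]), 'tau': array([-1.22537302e-03, -5.31809306e+01, -3.52733839e+01,  7.08232471e-02,
        2.43911584e-02, -8.18845501e-05]), 'ee_pos': array([0.17695378, 0.52042357, 0.16708508]), 'eef_rot': array([-3.14041434e+00, -7.42203558e-05,  2.81382566e+00]), 'force': array([-0.36500157, -0.540144  ,  0.36781223]), 'moment': array([-0.0181855 , -0.04944581, -0.01353576]), 'grip_width': 0.09385258520340264}
side {'vertical_fov': 43.74789006969026, 'cx': 269.4048323463276, 'cy': 211.86032260419887, 'eye': array([-0.21547098, -0.50846883,  1.43233796]), 'attitude': array([-2.52746265, -0.00906447, -0.91555175])}
top {'vertical_fov': 42.168894817473394, 'cx': 268.4350375616946, 'cy': 206.81424080769693, 'eye': array([0.22610728, 0.06702529, 1.6100295 ]), 'attitude': array([-2.95399745, -0.01377796, -1.56004628])}
wrist {'vertical_fov': 65.70646984690485, 'cx': 280.1516667369955, 'cy': 212.44296075886663, 'hand_eye': array([[-1.25669363e-03, -9.67767710e-01, -2.51841379e-01,
         7.21341012e-02],
       [ 9.99999143e-01, -1.12404652e-03, -6.70567441e-04,
        -7.82045934e-04],
       [ 3.65872093e-04, -2.51842006e-01,  9.67768294e-01,
        -2.17033739e-01],
       [ 0.00000000e+00,  0.00000000e+00,  0.00000000e+00,
         1.00000000e+00]])}
```

View pics/side0.png

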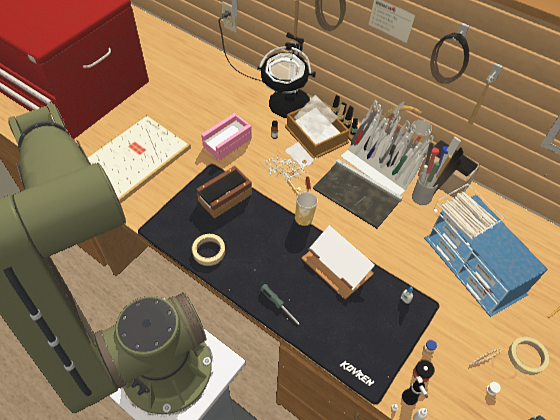

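View pics/top0.png

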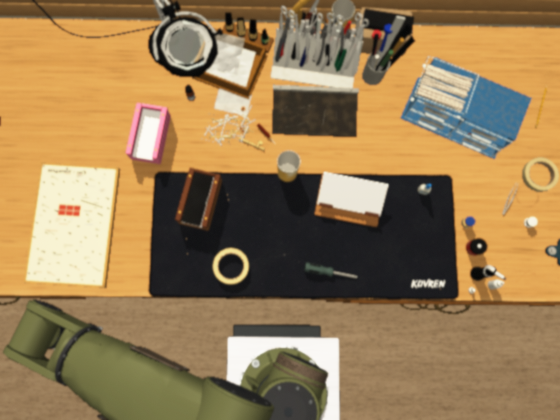

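View pics/wrist0.png

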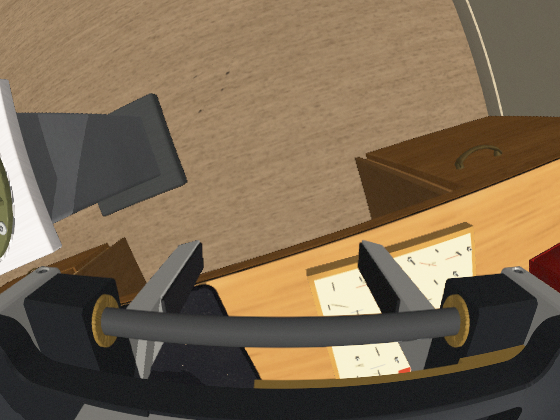

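The top view shows the dock at about (199,200), rest (351,198), cup (289,165), tape (231,266) and screwdriver (330,271). The pink look-alike is at (148,133). Next I'll zoom in to pick out corners.

```bash
cat > h.py <<'E'
import numpy as np, cv2
from scipy.spatial.transform import Rotation as R
from station import ctrl, eyes
def cam(n):
    o=ctrl.get_obs(); c=eyes.camera(n); c["n"]=n
    c["f"]=c["frame"].shape[0]/2/np.tan(np.radians(c["vertical_fov"]/2))
    if n=="wrist":
        T=np.eye(4);T[:3,:3]=R.from_euler("xyz",o["eef_rot"]).as_matrix();T[:3,3]=o["ee_pos"]
        c["T"]=T@c["hand_eye"]
    else:
        T=np.eye(4);T[:3,:3]=R.from_euler("xyz",c["attitude"]).as_matrix();T[:3,3]=c["eye"];c["T"]=T
    return c
def ray(c,u,v):
    a=(u-c["cx"])/c["f"];b=(v-c["cy"])/c["f"]
    if c["n"]=="wrist":
        r=np.hypot(a,b); s=np.sin(r)/r if r>1e-9 else 1; d=np.array([a*s,b*s,np.cos(r)])
    else: d=np.array([a,b,1.]); d/=np.linalg.norm(d)
    return c["T"][:3,3],c["T"][:3,:3]@d
def pl(c,u,v,z):
    o,d=ray(c,u,v); return o+d*(z-o[2])/d[2]
def proj(c,p):
    q=np.linalg.inv(c["T"])@np.append(p,1); q=q[:3]
    if c["n"]=="wrist":
        r=np.hypot(q[0],q[1]);t=np.arctan2(r,q[2]);return c["cx"]+c["f"]*t*q[0]/r,c["cy"]+c["f"]*t*q[1]/r
    return c["cx"]+c["f"]*q[0]/q[2],c["cy"]+c["f"]*q[1]/q[2]
def save(c,name,x0=0,y0=0,w=560,h=420,s=1):
    im=cv2.resize(c["frame"][y0:y0+h,x0:x0+w,::-1],None,fx=s,fy=s,interpolation=cv2.INTER_CUBIC)
    cv2.imwrite(f"pics/{name}.png",im)
E
python3 - <<'E'
from h import *
t=cam("top");s=cam("side")
save(t,"t1",165,155,80,80,7);save(t,"t2",305,160,90,75,7)
save(s,"s1",185,155,80,75,7);save(s,"s2",290,215,95,90,6)
E
```

```text
(no output)
```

View pics/t1.png

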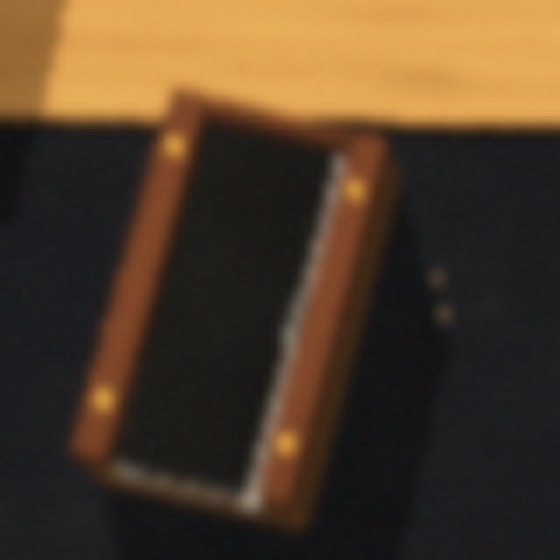

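View pics/t2.png

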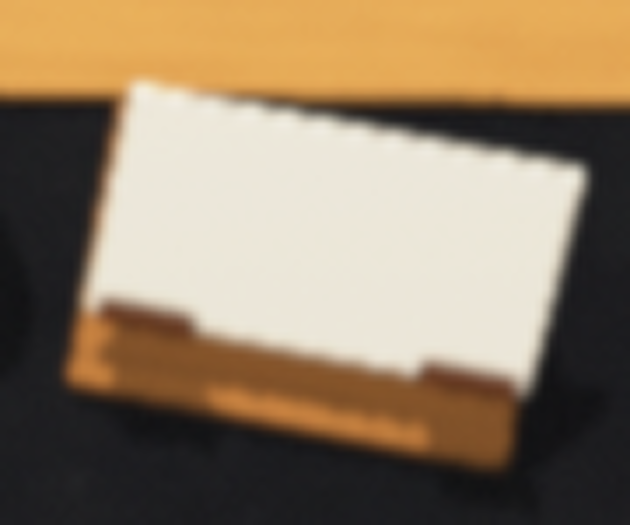

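View pics/s1.png

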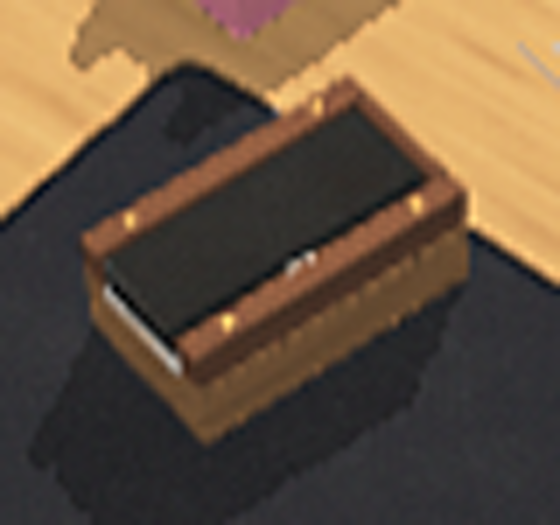

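View pics/s2.png

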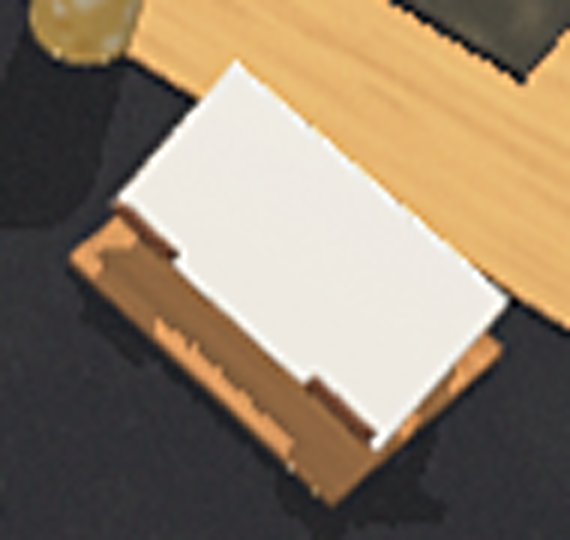

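In the zooms, the dock's top corners, the case clasp (on the right wall side, so case -x is roughly world -y) and the rest plate corners are clear. Next I'll triangulate them.

```bash
cat > m.py <<'E'
from h import *
t=cam("top");s=cam("side")
def px(c,U,V,x0,y0,k): return ray(c,(U+.5)/k-.5+x0,(V+.5)/k-.5+y0)
def tri(a,b):
    A=0;B=0
    for o,d in(a,b):
        P=np.eye(3)-np.outer(d,d);A=A+P;B=B+P@o
    x=np.linalg.solve(A,B); g=max(np.linalg.norm((np.eye(3)-np.outer(d,d))@(x-o)) for o,d in (a,b))
    return x,g
def on(r,z): return r[0]+r[1]*(z-r[0][2])/r[1][2]
T1=lambda U,V:px(t,U,V,165,155,7);T2=lambda U,V:px(t,U,V,305,160,7)
S1=lambda U,V:px(s,U,V,185,155,7);S2=lambda U,V:px(s,U,V,290,215,6)
np.set_printoptions(precision=4,suppress=True)
for n,a,b,z in [("FL",T1(72,452),S1(82,240),.069),("BL",T1(180,90),S1(348,78),.069),("BR",T1(388,142),S1(467,190),.069),("FR",T1(295,505),S1(190,362),.069),
 ("rTL",T2(133,85),S2(237,62),.0765),("rTR",T2(587,168),S2(507,300),.0765),("rBR",T2(530,398),S2(377,448),.0265),("rBL",T2(80,315),S2(116,200),.0265)]:
    print(n,*tri(a,b),on(a,z)[:2],on(b,z)[:2])
for n,u,v,z in [("cup",289,158,.097),("tape",231,266,.025),("sd0",306,268,.012),("sd1",357,276,.005)]: print(n,pl(t,u,v,z)[:2])
E
python3 m.py
```

```text
FL [0.4808 0.3161 0.0656] 0.0010990442428088307 [0.4794 0.3163] [0.48   0.3134]
BL [0.6323 0.2778 0.0704] 3.5927381686908584e-05 [0.6327 0.2779] [0.6331 0.2786]
BR [0.6124 0.1898 0.0703] 0.0014523515378187452 [0.6116 0.1908] [0.6145 0.1897]
FR [0.4575 0.225  0.0715] 0.0010458692649593434 [0.4587 0.2246] [0.4579 0.2269]
rTL [ 0.6253 -0.1114  0.0739] 0.0014934933125601907 [ 0.6234 -0.1101] [ 0.6249 -0.113 ]
rTR [ 0.5903 -0.2977  0.0757] 0.0007485402547812777 [ 0.5907 -0.298 ] [ 0.5891 -0.2974]
rBR [ 0.5023 -0.2823  0.0326] 0.0012213866804459625 [ 0.5024 -0.2827] [ 0.5065 -0.282 ]
rBL [ 0.5384 -0.0953  0.0307] 0.004699812675866538 [ 0.5356 -0.0925] [ 0.5447 -0.0968]
cup [ 0.6573 -0.0084]
tape [0.3511 0.1551]
sd0 [ 0.3489 -0.0636]
sd1 [ 0.3278 -0.214 ]
```

Call:
jog_arm([
  [[32, -24, 0], [0.25, 0, 0], 0],
  [[64, -48, 0], [0, 0, 0.5], 0],
  [[96, -72, 0], [0, 0, 0.8], 0],
  [[128, -96, 0], [0, 0, 1.08], 0],
  [[160, -120, 0], [0, 0, 1.08], 0],
])

```text
time_s: 0.77
ee_pos: [0.3383, 0.3994, 0.1678]
eef_rot: [3.141, 0.0, 2.91]
force: [-0.0, 1.3, -0.4]
grip_width: 0.0641
```

Call:
jog_arm([
  [[32, -23, 0], [0, 0, 0], 0],
  [[64, -46, 0], [0, 0, 0], 0],
  [[96, -69, 0], [0, 0, 0], 0],
  [[128, -92, -5], [0, 0, 0], 0],
  [[160, -115, -10], [0, 0, 0], 0],
])

```text
time_s: 1.18
ee_pos: [0.4986, 0.2843, 0.1578]
eef_rot: [3.141, 0.001, 2.908]
force: [0.2, 1.5, -0.6]
grip_width: 0.0307
```

Call:
jog_arm([
  [[22, -16, -15], [0, 0, 0], 0],
  [[44, -31, -30], [0, 0, 0], 0],
  [[44, -31, -45], [0, 0, 0], 0],
  [[44, -31, -60], [0, 0, 0], 0],
  [[44, -31, -60], [0, 0, 0], 0],
])

```text
time_s: 1.6
ee_pos: [0.54, 0.2537, 0.0945]
eef_rot: [-3.139, -0.004, 2.907]
force: [0.9, 0.2, -0.3]
grip_width: 0.0005
```

```bash
python3 - <<'E'
from h import *
t=cam("top");s=cam("side");w=cam("wrist")
save(s,"s3",165,115,120,100,6);save(w,"w3")
o=ctrl.get_obs();print(o["time_s"],o["ee_pos"],o["eef_rot"],o["force"],o["grip_width"])
E
```

```text
1.75 [0.54124751 0.25499096 0.0985751 ] [3.14114652e+00 6.78077551e-04 2.90840097e+00] [0.04964286 0.30712655 0.2043004 ] 0.0004437603894391081
```

View pics/s3.png

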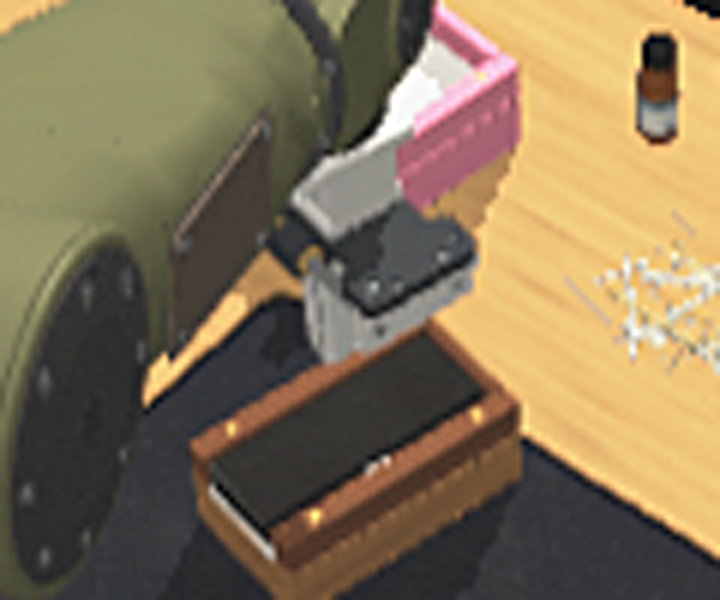

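View pics/w3.png

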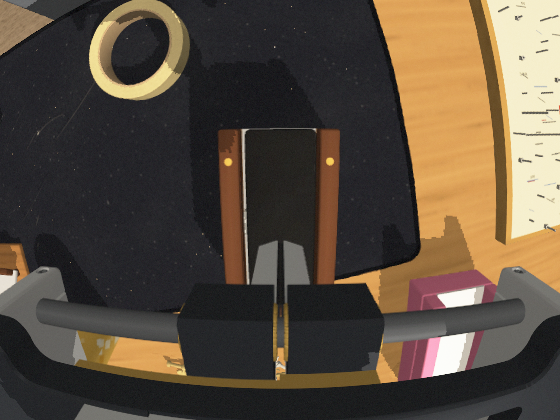

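The wrist view shows the dock straight ahead: front edge at row 129, outer walls at columns 218 to 340, case at 244 to 317 and centred under the fingers. I'll check it against the triangulated position.

```bash
python3 - <<'E'
from h import *
w=cam("wrist")
p=[pl(w,u,v,.069)[:2] for u,v in [(218.5,130),(340,130),(245,129.5),(317,129.5),(245,250),(317,250)]]
print(np.round(p,4)); d=(p[1]-p[0]);print(np.linalg.norm(d),np.degrees(np.arctan2(d[1],d[0])))
m=(p[0]+p[1])/2; x=np.array([np.cos(np.radians(-13.4)),np.sin(np.radians(-13.4))])
print("dock c",m+.08*x,"case c",m+.0755*x)
E
```

```text
[[0.4594 0.2254]
 [0.4809 0.315 ]
 [0.4643 0.2451]
 [0.4769 0.2978]
 [0.5573 0.2206]
 [0.571  0.2777]]
0.09217599058768662 76.53990718188541
dock c [0.54799239 0.25165452] case c [0.54361489 0.25269738]
```

Call:
jog_arm([
  [[3, -2, -8], [0, 0, 0], 0],
  [[3, -2, -16], [0, 0, 0], 0],
  [[3, -2, -24], [0, 0, 0], 0],
  [[3, -2, -27], [0, 0, 0], 0],
  [[3, -2, -29], [0, 0, 0], 0],
], squeeze=40)

```text
time_s: 2.22
ee_pos: [0.5437, 0.2526, 0.0677]
eef_rot: [-3.141, -0.001, 2.908]
force: [0.3, 0.4, 0.5]
grip_width: 0.0005
```

Call:
jog_arm([
  [[0, 0, -0.5], [0, 0, 0], 0],
  [[0, 0, -1], [0, 0, 0], 0],
  [[0, 0, -1], [0, 0, 0], 0],
])

```text
time_s: 2.47
ee_pos: [0.5442, 0.2528, 0.0678]
eef_rot: [3.141, 0.0, 2.908]
force: [0.6, -0.4, 0.1]
grip_width: 0.0005
```

Call:
jog_arm([
  [[0, 0, -0.7], [0, 0, 0], 0],
  [[0, 0, -1.4], [0, 0, 0], 0],
  [[0, 0, -1.4], [0, 0, 0], 0],
])

```text
time_s: 2.72
ee_pos: [0.5441, 0.2527, 0.0663]
eef_rot: [3.142, 0.0, 2.908]
force: [0.0, 0.3, -0.0]
grip_width: 0.0004
```

Call:
jog_arm([
  [[0, 0, -0.7], [0, 0, 0], 0],
  [[0, 0, -1.4], [0, 0, 0], 0],
  [[0, 0, -1.4], [0, 0, 0], 0],
])

```text
time_s: 2.97
ee_pos: [0.544, 0.2527, 0.0647]
eef_rot: [-3.141, -0.0, 2.908]
force: [0.1, -0.4, -1.3]
grip_width: 0.0003
```

```bash
python3 - <<'E'
from h import *
s=cam("side");w=cam("wrist")
save(s,"s4",165,115,120,100,6)
o=ctrl.get_obs();print(o["time_s"],o["ee_pos"],o["force"])
E
```

```text
3.0667 [0.54405539 0.2527045  0.06481806] [-1.23336846 -0.59960787 -0.49446058]
```

View pics/s4.png

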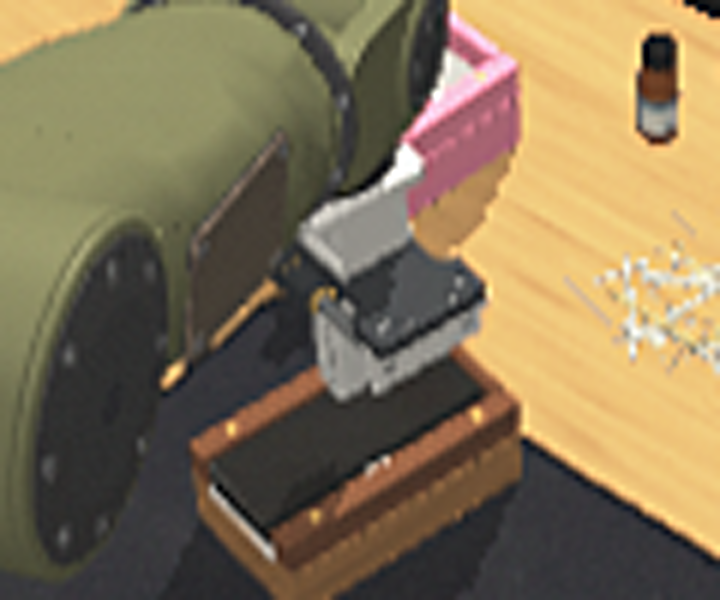

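The fingertip shows just above the case at crop (345,400), with no force yet. I'll keep going down in small steps.

Call:
jog_arm([
  [[0, 0, -0.7], [0, 0, 0], 0],
  [[0, 0, -1.4], [0, 0, 0], 0],
  [[0, 0, -1.4], [0, 0, 0], 0],
])

```text
time_s: 3.32
ee_pos: [0.544, 0.2527, 0.0633]
eef_rot: [-3.141, -0.0, 2.908]
force: [0.6, -0.3, -0.0]
grip_width: 0.0003
```

Call:
jog_arm([
  [[0, 0, -0.7], [0, 0, 0], 0],
  [[0, 0, -1.4], [0, 0, 0], 0],
  [[0, 0, -1.4], [0, 0, 0], 0],
])

```text
time_s: 3.57
ee_pos: [0.544, 0.2527, 0.0619]
eef_rot: [-3.141, -0.0, 2.908]
force: [0.1, -0.3, -0.6]
grip_width: 0.0005
```

```bash
python3 - <<'E'
from h import *
o=ctrl.get_obs();s=cam("side");w=cam("wrist");t=cam("top")
print(o["ee_pos"],o["force"],o["qpos"])
for c,x0,y0 in((s,165,115),):
  for dz in(0,.0019,.01):
    u,v=proj(c,o["ee_pos"]+[0,0,dz]);print((u-x0)*6,(v-y0)*6)
save(s,"s5",165,115,120,100,6);save(w,"w5",150,90,260,250,2.3);save(t,"t5",140,130,110,100,6)
E
```

```text
[0.54400584 0.25266876 0.06186478] [ 0.07338054 -0.32616408 -0.62830995] [ 3.73768583e-01  5.11016786e-01  1.48256169e+00 -2.45500763e-05
  1.14825840e+00 -9.63474804e-01]
349.1440732368535 432.24099539643817
348.9266522419602 430.123223291792
347.9953610704467 421.0520548643747
```

View pics/s5.png

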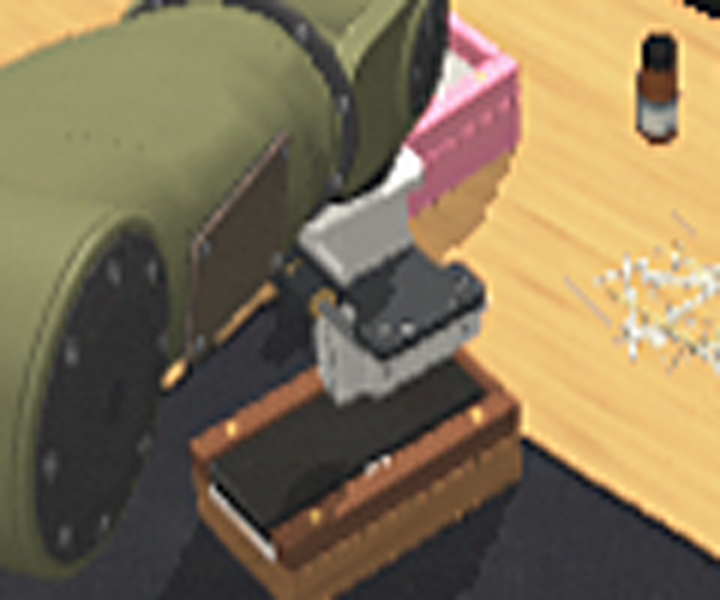

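View pics/w5.png

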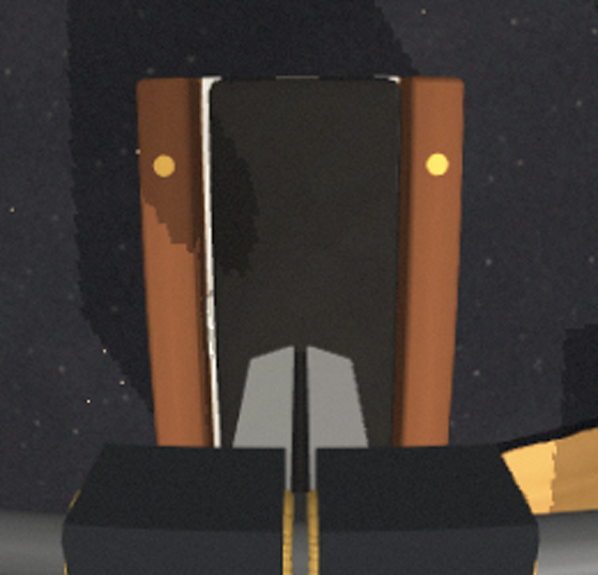

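```bash
python3 - <<'E'
from h import *
o=ctrl.get_obs();w=cam("wrist");s=cam("side")
Rm=R.from_euler("xyz",o["eef_rot"]).as_matrix()
for dx in(-8,0,8):
  for d in(0,-19,-60):
    p=o["ee_pos"]+Rm@np.array([dx/1e3,0,d/1e3]);a=proj(w,p);b=proj(s,p)
    print(dx,d,np.round([(a[0]-150)*2.3,(a[1]-90)*2.3,(b[0]-165)*6,(b[1]-115)*6]))
im=w["frame"][170:300,220:340,::-1]; im=cv2.convertScaleAbs(im,alpha=2.2,beta=30)
cv2.imwrite("pics/w6.png",cv2.resize(im,None,fx=4.5,fy=4.5))
im=s["frame"][155:205,200:260,::-1]; im=cv2.convertScaleAbs(im,alpha=2.2,beta=30)
cv2.imwrite("pics/s6.png",cv2.resize(im,None,fx=11,fy=11))
E
```

```text
-8 0 [303. 356. 361. 425.]
-8 -19 [303. 379. 359. 403.]
-8 -60 [304. 444. 354. 356.]
0 0 [303. 331. 349. 432.]
0 -19 [303. 353. 347. 411.]
0 -60 [304. 414. 342. 363.]
8 0 [303. 306. 337. 439.]
8 -19 [303. 326. 335. 418.]
8 -60 [304. 382. 330. 370.]
```

View pics/w6.png

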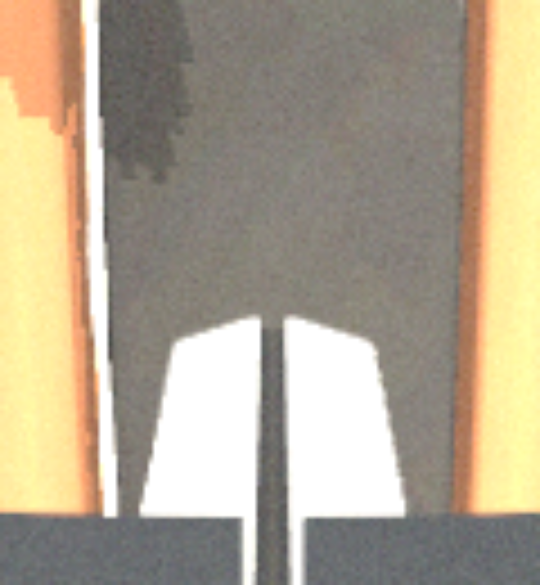

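View pics/s6.png

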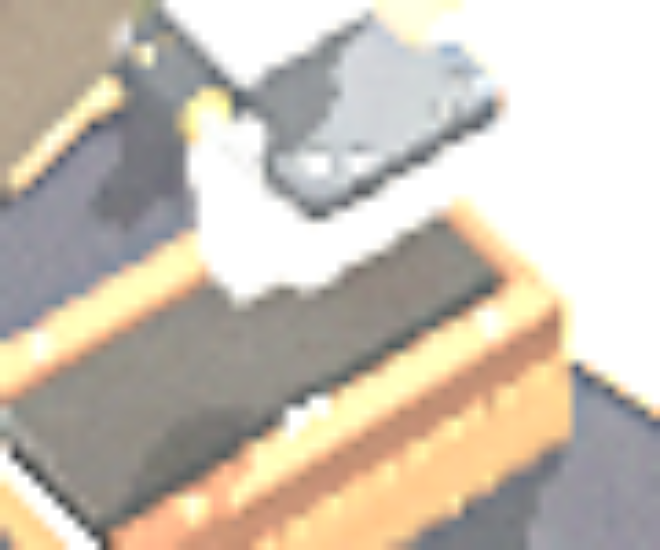

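In both views the visible fingertips sit roughly 27 mm above the reported TCP: predicted crop row 432 against 402 seen. That explains the missing contact. I'll descend by feel.

Call:
jog_arm([
  [[0, 0, -2], [0, 0, 0], 0],
  [[0, 0, -4], [0, 0, 0], 0],
  [[0, 0, -6], [0, 0, 0], 0],
  [[0, 0, -6], [0, 0, 0], 0],
])

```text
time_s: 4.15
ee_pos: [0.5438, 0.2526, 0.0554]
eef_rot: [-3.141, -0.001, 2.908]
force: [-0.2, -0.2, 0.8]
grip_width: 0.0006
```

Call:
jog_arm([
  [[0, 0, -1.5], [0, 0, 0], 0],
  [[0, 0, -3], [0, 0, 0], 0],
  [[0, 0, -4], [0, 0, 0], 0],
  [[0, 0, -4], [0, 0, 0], 0],
])

```text
time_s: 4.48
ee_pos: [0.544, 0.2527, 0.0518]
eef_rot: [-3.141, -0.0, 2.908]
force: [0.1, -0.5, 0.1]
grip_width: 0.0005
```

Call:
jog_arm([
  [[0, 0, -1.5], [0, 0, 0], 0],
  [[0, 0, -3], [0, 0, 0], 0],
  [[0, 0, -4], [0, 0, 0], 0],
  [[0, 0, -4], [0, 0, 0], 0],
])

```text
time_s: 4.82
ee_pos: [0.544, 0.2527, 0.0478]
eef_rot: [-3.141, -0.0, 2.908]
force: [0.8, -0.5, -0.3]
grip_width: 0.0003
```

```bash
python3 - <<'E'
from h import *
o=ctrl.get_obs();w=cam("wrist");s=cam("side")
print(o["ee_pos"],o["force"])
save(s,"s7",165,115,120,100,6)
E
```

```text
[0.54398094 0.25265748 0.04776586] [ 0.79991285 -0.46182491 -0.25810327]
```

View pics/s7.png

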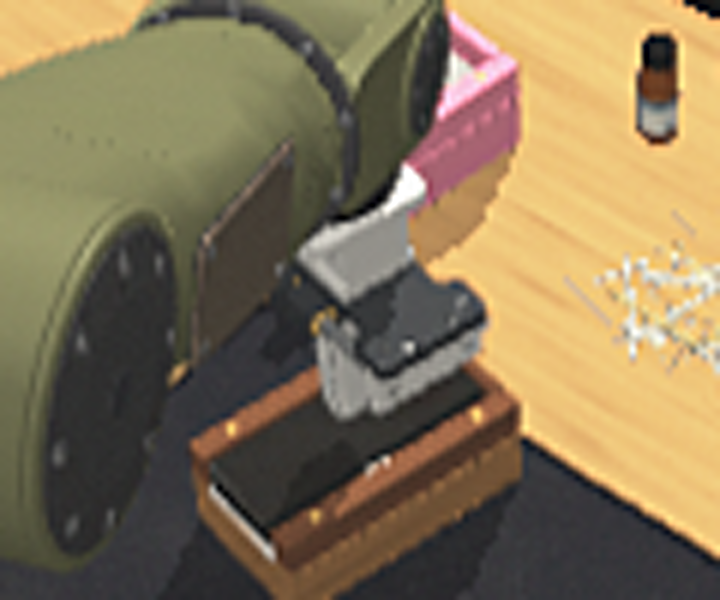

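The fingertip is now at crop row 420, and contact should come at about row 424. Continuing slowly.

Call:
jog_arm([
  [[0, 0, -1], [0, 0, 0], 0],
  [[0, 0, -2], [0, 0, 0], 0],
  [[0, 0, -2], [0, 0, 0], 0],
])

```text
time_s: 5.17
ee_pos: [0.544, 0.2527, 0.0458]
eef_rot: [-3.141, -0.0, 2.908]
force: [0.0, 0.6, 0.5]
grip_width: 0.0006
```

Call:
jog_arm([
  [[0, 0, -1], [0, 0, 0], 0],
  [[0, 0, -2], [0, 0, 0], 0],
  [[0, 0, -2], [0, 0, 0], 0],
])

```text
time_s: 5.42
ee_pos: [0.544, 0.2526, 0.0438]
eef_rot: [-3.141, -0.0, 2.908]
force: [0.7, -0.2, 0.3]
grip_width: 0.0003
```

Call:
jog_arm([
  [[0, 0, -0.7], [0, 0, 0], 0],
  [[0, 0, -1.4], [0, 0, 0], 0],
  [[0, 0, -1.4], [0, 0, 0], 0],
])

```text
time_s: 5.67
ee_pos: [0.544, 0.2527, 0.0425]
eef_rot: [-3.141, -0.0, 2.908]
force: [-0.3, 0.2, -0.5]
grip_width: 0.0003
```

Call:
jog_arm([
  [[0, 0, -0.7], [0, 0, 0], 0],
  [[0, 0, -1.4], [0, 0, 0], 0],
  [[0, 0, -1.4], [0, 0, 0], 0],
])

```text
time_s: 5.92
ee_pos: [0.544, 0.2527, 0.0411]
eef_rot: [-3.141, -0.0, 2.908]
force: [-0.3, -0.0, -0.6]
grip_width: 0.0002
```

Call:
jog_arm([
  [[0, 0, -0.7], [0, 0, 0], 0],
  [[0, 0, -1.4], [0, 0, 0], 0],
  [[0, 0, -1.4], [0, 0, 0], 0],
])

```text
time_s: 6.17
ee_pos: [0.544, 0.2527, 0.0397]
eef_rot: [-3.141, -0.0, 2.908]
force: [-0.9, -0.4, 0.6]
grip_width: 0.0004
```

```bash
python3 - <<'E'
from h import *
o=ctrl.get_obs();w=cam("wrist");s=cam("side")
print(o["ee_pos"],o["force"])
save(s,"s8",200,155,60,50,12);save(w,"w8",200,150,160,130,4.5)
E
```

```text
[0.54399213 0.25268112 0.03967537] [-0.88015599 -0.41561726  0.55889637]
```

View pics/s8.png

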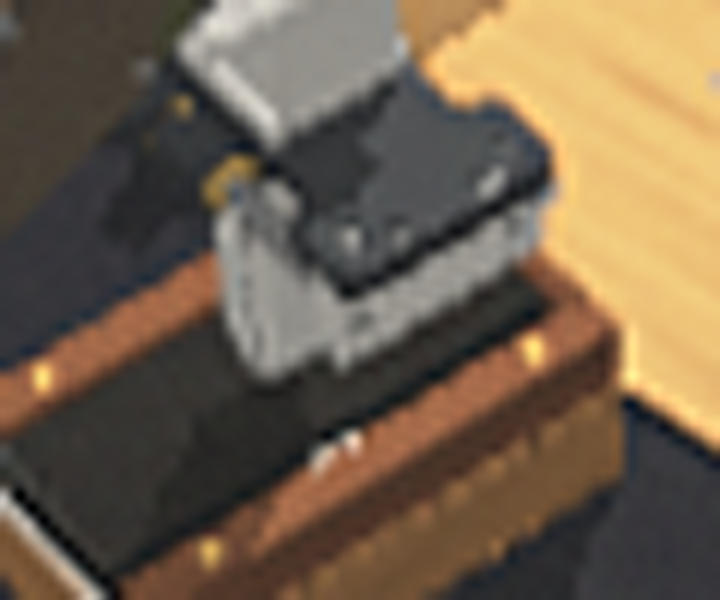

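View pics/w8.png

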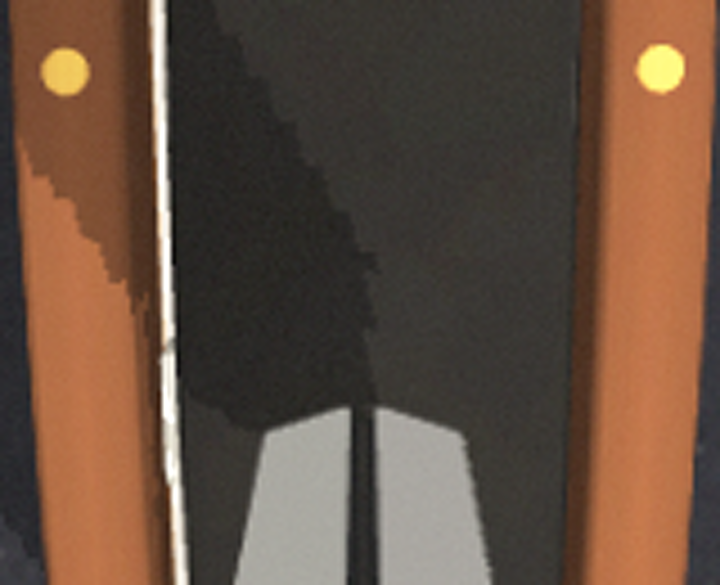

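The gripper's shadow now meets the fingertip corner in the wrist crop (262,432), so contact is close.

Call:
jog_arm([
  [[0, 0, -0.5], [0, 0, 0], 0],
  [[0, 0, -1], [0, 0, 0], 0],
  [[0, 0, -1], [0, 0, 0], 0],
])

```text
time_s: 6.52
ee_pos: [0.544, 0.2527, 0.0387]
eef_rot: [-3.142, -0.0, 2.908]
force: [0.4, -0.1, 0.9]
grip_width: 0.0007
```

Call:
jog_arm([
  [[0, 0, -0.5], [0, 0, 0], 0],
  [[0, 0, -1], [0, 0, 0], 0],
  [[0, 0, -1], [0, 0, 0], 0],
])

```text
time_s: 6.77
ee_pos: [0.544, 0.2527, 0.0377]
eef_rot: [-3.142, -0.0, 2.908]
force: [0.3, -0.2, -0.1]
grip_width: 0.0003
```

Call:
jog_arm([
  [[0, 0, -0.5], [0, 0, 0], 0],
  [[0, 0, -1], [0, 0, 0], 0],
  [[0, 0, -1], [0, 0, 0], 0],
])

```text
time_s: 7.02
ee_pos: [0.544, 0.2527, 0.0367]
eef_rot: [-3.142, -0.0, 2.908]
force: [0.2, 0.2, -0.8]
grip_width: 0.0004
```

Call:
jog_arm([
  [[0, 0, -0.5], [0, 0, 0], 0],
  [[0, 0, -1], [0, 0, 0], 0],
  [[0, 0, -1], [0, 0, 0], 0],
])

```text
time_s: 7.27
ee_pos: [0.544, 0.2527, 0.0357]
eef_rot: [-3.142, -0.0, 2.908]
force: [-0.4, -0.0, 0.3]
grip_width: 0.0002
```

Call:
jog_arm([
  [[0, 0, -0.5], [0, 0, 0], 0],
  [[0, 0, -1], [0, 0, 0], 0],
  [[0, 0, -1], [0, 0, 0], 0],
])

```text
time_s: 7.52
ee_pos: [0.5441, 0.2527, 0.0347]
eef_rot: [-3.142, -0.0, 2.908]
force: [-0.7, -0.9, -0.8]
grip_width: 0.0001
```

Call:
jog_arm([
  [[0, 0, -0.5], [0, 0, 0], 0],
  [[0, 0, -1], [0, 0, 0], 0],
  [[0, 0, -1], [0, 0, 0], 0],
])

```text
time_s: 7.77
ee_pos: [0.544, 0.2527, 0.0338]
eef_rot: [-3.142, -0.0, 2.908]
force: [0.3, 0.6, 0.7]
grip_width: 0.0005
```

```bash
python3 - <<'E'
from h import *
o=ctrl.get_obs();w=cam("wrist");s=cam("side")
print(o["ee_pos"],o["force"],o["tau"])
save(s,"s9",200,155,60,50,12);save(w,"w9",200,150,160,130,4.5)
E
```

```text
[0.54404648 0.25270068 0.03376171] [0.34314941 0.60754251 0.69350019] [ 4.69455936e-04 -6.29757428e+01 -3.15924311e+01  2.61564343e-02
  4.76272416e-02  7.10786753e-05]
```

View pics/w9.png

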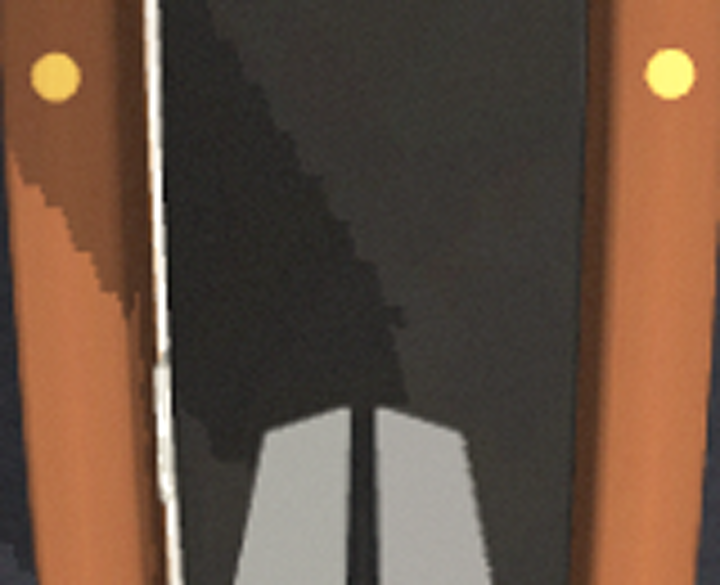

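View pics/s9.png

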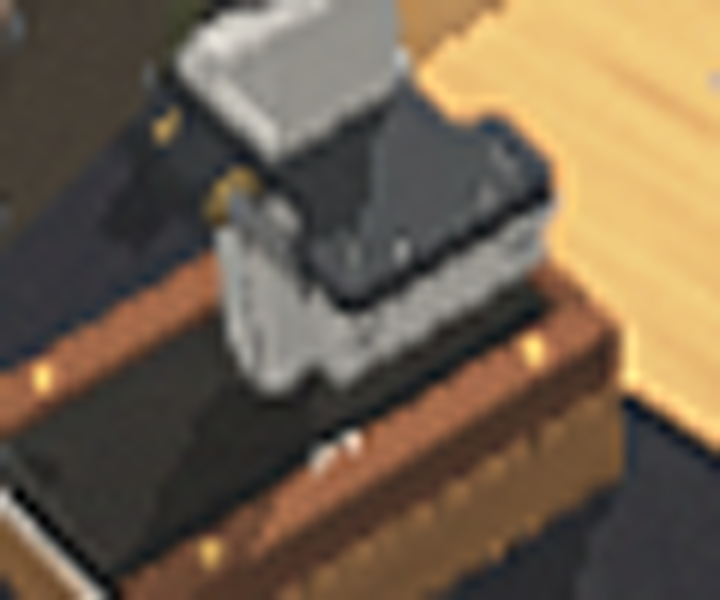

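Call:
jog_arm([
  [[0, 0, -0.5], [0, 0, 0], 0],
  [[0, 0, -1], [0, 0, 0], 0],
  [[0, 0, -1], [0, 0, 0], 0],
])

```text
time_s: 8.12
ee_pos: [0.544, 0.2527, 0.0327]
eef_rot: [-3.141, -0.0, 2.908]
force: [0.8, -0.1, 0.6]
grip_width: 0.0004
```

Call:
jog_arm([
  [[0, 0, -0.5], [0, 0, 0], 0],
  [[0, 0, -1], [0, 0, 0], 0],
  [[0, 0, -1], [0, 0, 0], 0],
])

```text
time_s: 8.37
ee_pos: [0.544, 0.2527, 0.0317]
eef_rot: [-3.141, -0.0, 2.908]
force: [0.9, 1.1, -0.5]
grip_width: 0.0005
```

Call:
jog_arm([
  [[0, 0, -0.5], [0, 0, 0], 0],
  [[0, 0, -1], [0, 0, 0], 0],
  [[0, 0, -1], [0, 0, 0], 0],
])

```text
time_s: 8.62
ee_pos: [0.5443, 0.2528, 0.0315]
eef_rot: [3.141, 0.001, 2.908]
force: [-1.4, -0.6, 6.3]
grip_width: 0.0004
```

Contact: 6 N at a reported z of 31.5 mm, so the real tips end about 37 mm above the reported TCP. I'll press a little more and then drag.

Call:
jog_arm([
  [[0, 0, -0.5], [0, 0, 0], 0],
  [[0, 0, -0.7], [0, 0, 0], 0],
  [[-2, 0.5, -0.7], [0, 0, 0], 0],
  [[-4, 1, -0.7], [0, 0, 0], 0],
  [[-6, 1.4, -0.7], [0, 0, 0], 0],
])

```text
time_s: 9.03
ee_pos: [0.5393, 0.2544, 0.0315]
eef_rot: [3.14, 0.003, 2.908]
force: [2.6, -1.2, 6.2]
grip_width: 0.0004
```

Call:
jog_arm([
  [[-3, 0.7, -0.4], [0, 0, 0], 0],
  [[-6, 1.4, -0.6], [0, 0, 0], 0],
  [[-9, 2.1, -0.6], [0, 0, 0], 0],
  [[-12, 2.8, -0.6], [0, 0, 0], 0],
  [[-12, 2.8, -0.6], [0, 0, 0], 0],
])

```text
time_s: 9.45
ee_pos: [0.5274, 0.2575, 0.0314]
eef_rot: [3.139, 0.004, 2.908]
force: [1.4, -0.2, 11.8]
grip_width: -0.0
```

```bash
python3 - <<'E'
from h import *
o=ctrl.get_obs();w=cam("wrist");s=cam("side")
print(o["ee_pos"],o["force"])
save(s,"s10",185,155,80,65,9);save(w,"w10",150,40,260,220,2.7)
E
```

```text
[0.52744135 0.25746285 0.0314334 ] [ 1.36569141 -0.24292819 11.79376372]
```

View pics/w10.png

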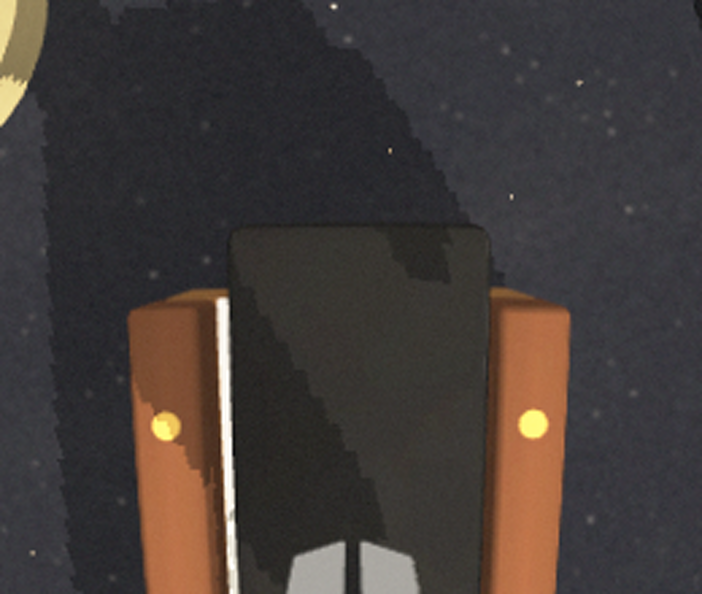

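The case follows the finger: its front edge at crop row 228 is now ahead of the dock front at row 308. Continuing the drag.

Call:
jog_arm([
  [[-4, 1, 0], [0, 0, 0], 0],
  [[-8, 1.9, 0], [0, 0, 0], 0],
  [[-12, 2.9, 0], [0, 0, 0], 0],
  [[-16, 3.8, 0], [0, 0, 0], 0],
  [[-20, 4.8, 0], [0, 0, 0], 0],
])

```text
time_s: 9.97
ee_pos: [0.5078, 0.2622, 0.0314]
eef_rot: [3.139, 0.004, 2.908]
force: [3.6, -1.7, 11.2]
grip_width: 0.0005
```

Call:
jog_arm([
  [[-4, 1, 0], [0, 0, 0], 0],
  [[-8, 1.9, 0], [0, 0, 0], 0],
  [[-12, 2.9, 0], [0, 0, 0], 0],
  [[-16, 3.8, 0], [0, 0, 0], 0],
  [[-20, 4.8, 0], [0, 0, 0], 0],
])

```text
time_s: 10.38
ee_pos: [0.4879, 0.2671, 0.0315]
eef_rot: [3.139, 0.004, 2.908]
force: [2.9, -0.9, 12.2]
grip_width: 0.0003
```

```bash
python3 - <<'E'
from h import *
o=ctrl.get_obs();w=cam("wrist");s=cam("side")
print(o["ee_pos"],o["force"])
save(s,"s11",175,145,90,70,8);save(w,"w11",150,40,260,220,2.7)
E
```

```text
[0.48788221 0.26707213 0.03145301] [ 2.90553493 -0.93300475 12.20060668]
```

View pics/w11.png

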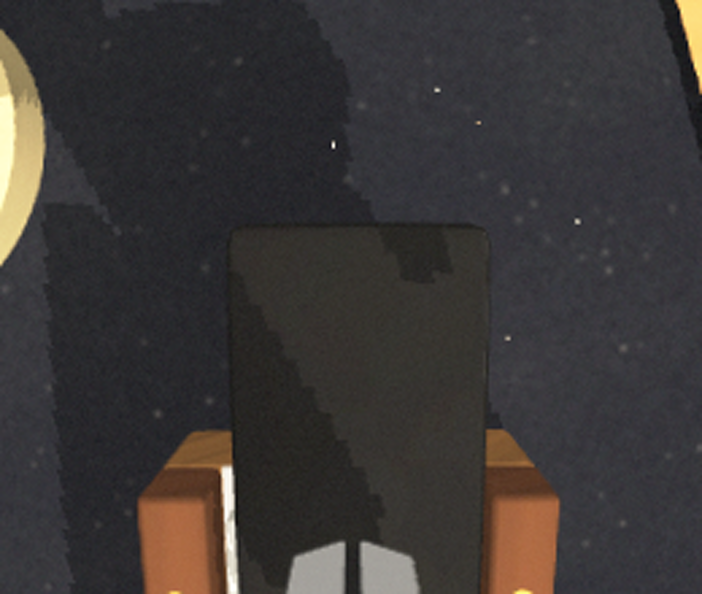

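View pics/s11.png

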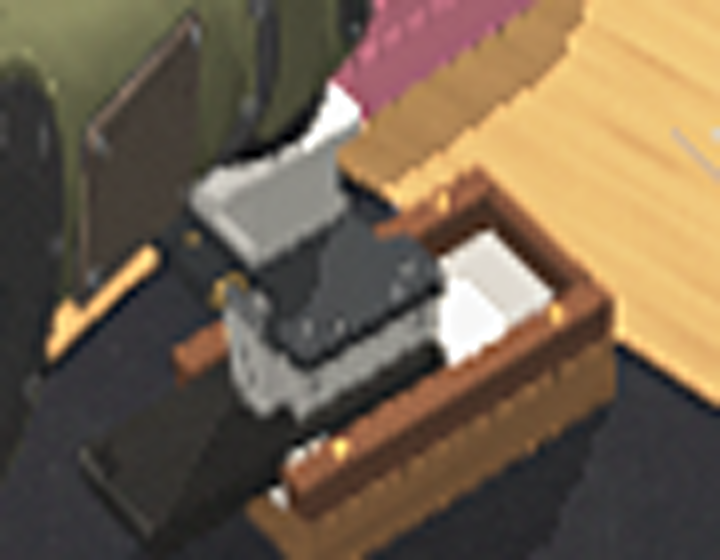

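The case sticks well out: front edge at crop row 226, dock front at row 490. Next I'll measure the overhang.

```bash
python3 - <<'E'
from h import *
w=cam("wrist")
f=lambda U,V:pl(w,U/2.7+150,V/2.7+40,.069)[:2]
a,b,c,d=f(231,227),f(489,227),f(141,494),f(557,494)
print(a,b,c,d,np.linalg.norm(a-b),np.linalg.norm(c-d)); x=np.array([.9728,-.2317])
print("overhang",((c+d)/2-(a+b)/2)@x, "front mid",(a+b)/2,(c+d)/2, np.degrees(np.arctan2(*(b-a)[::-1])))
E
```

```text
[0.40773849 0.25996603] [0.4198225  0.31093404] [0.45764985 0.22618361] [0.47869221 0.31399623] 0.0523809190165579 0.09029860058471328
overhang 0.05647005058154106 front mid [0.4137805  0.28545003] [0.46817103 0.27008992] 76.66201612163471
```

Overhang is about 57 mm. I'll lift off, open the jaws and let the case lie.

Call:
jog_arm([
  [[0, 0, 15], [0, 0, 0], 0],
  [[0, 0, 40], [0, 0, 0], 84],
  [[-14, 3, 50], [0, 0, 0], 84],
  [[-28, 6, 50], [0, 0, 0], 84],
  [[-41, 10, 50], [0, 0, 0], 84],
])

```text
time_s: 10.95
ee_pos: [0.4448, 0.2766, 0.0803]
eef_rot: [3.141, 0.001, 2.908]
force: [0.4, 0.5, 0.1]
grip_width: 0.0237
```

Call:
jog_arm([
  [[0, 0, 0], [0, 0, 0], 84],
  [[0, 0, 0], [0, 0, 0], 84],
  [[0, 0, 0], [0, 0, 0], 84],
  [[0, 0, 0], [0, 0, 0], 84],
  [[0, 0, 0], [0, 0, 0], 84],
])

```text
time_s: 11.37
ee_pos: [0.4455, 0.2763, 0.0794]
eef_rot: [-3.141, -0.0, 2.908]
force: [-0.5, 0.4, 0.5]
grip_width: 0.0567
```

Call:
jog_arm([
  [[0, 0, 0], [0, 0, 0], 84],
  [[0, 0, 0], [0, 0, 0], 84],
  [[0, 0, 0], [0, 0, 0], 84],
])

```text
time_s: 11.62
ee_pos: [0.4452, 0.2764, 0.0795]
eef_rot: [-3.141, -0.0, 2.908]
force: [-0.2, 0.3, -0.2]
grip_width: 0.0768
```

```bash
python3 - <<'E'
from h import *
o=ctrl.get_obs();w=cam("wrist");s=cam("side");t=cam("top")
print(o["time_s"],o["ee_pos"],o["force"],o["grip_width"])
save(s,"s12",175,145,90,70,8);save(w,"w12")
E
```

```text
11.6167 [0.44518467 0.27642062 0.07945206] [-0.23617652  0.30542332 -0.18218486] 0.07680210572273738
```

View pics/w12.png

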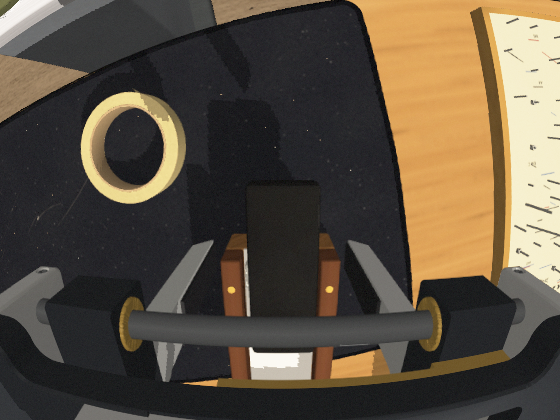

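View pics/s12.png

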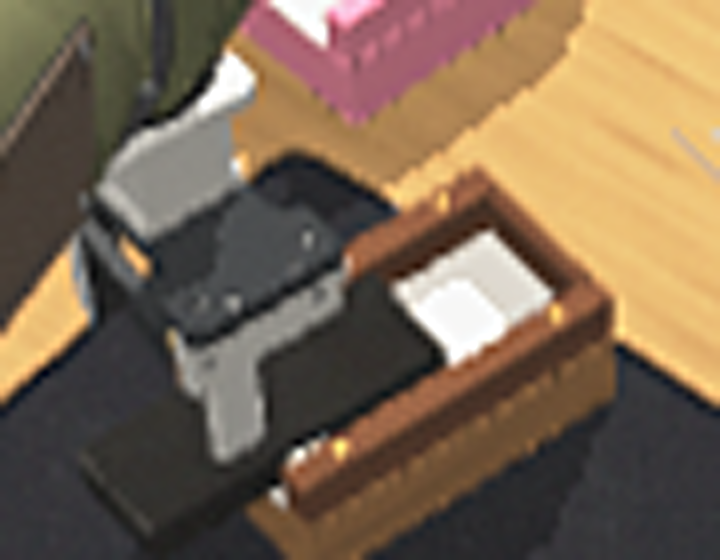

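The case lies flat and the fingers straddle the overhang. Next I'll check the finger's position along the case against the dock front.

```bash
python3 - <<'E'
from h import *
o=ctrl.get_obs();s=cam("side");w=cam("wrist")
Rm=R.from_euler("xyz",o["eef_rot"]).as_matrix()
for x in(-8,8):
  for y in (-38.5,-51,38.5):
    p=o["ee_pos"]+Rm@np.array([x,y,-37])/1e3; a=proj(s,p);b=proj(w,p); print(x,y,np.round([(a[0]-175)*8,(a[1]-145)*8]),np.round(b,1),np.round(p,4))
E
```

```text
-8 -38.5 [241. 429.] [218.8 265.4] [0.444  0.2372 0.1165]
-8 -51 [259. 449.] [199. 265.] [0.4411 0.225  0.1165]
-8 38.5 [130. 308.] [344.8 265.2] [0.4618 0.3121 0.1165]
8 -38.5 [207. 449.] [217.1 240.8] [0.4284 0.2409 0.1165]
8 -51 [225. 470.] [196.8 240.6] [0.4255 0.2287 0.1165]
8 38.5 [ 96. 328.] [346.5 240.7] [0.4463 0.3158 0.1165]
```

Predicted and observed tips agree. Descending to grasp.

Call:
jog_arm([
  [[4, 0, -15], [0, 0, 0], 84],
  [[4, 0, -30], [0, 0, 0], 84],
  [[4, 0, -45], [0, 0, 0], 84],
  [[4, 0, -60], [0, 0, 0], 84],
  [[4, 0, -67], [0, 0, 0], 84],
])

```text
time_s: 12.28
ee_pos: [0.4484, 0.2761, 0.0109]
eef_rot: [-3.14, -0.002, 2.908]
force: [0.0, -0.2, -0.3]
grip_width: 0.0845
```

Call:
jog_arm([
  [[0, 0, 0], [0, 0, 0], 45],
  [[0, 0, 0], [0, 0, 0], 45],
  [[0, 0, 0], [0, 0, 0], 45],
  [[0, 0, 0], [0, 0, 0], 45],
  [[0, 0, 0], [0, 0, 0], 45],
], squeeze=35)

```text
time_s: 12.7
ee_pos: [0.4494, 0.2767, 0.0133]
eef_rot: [3.141, 0.001, 2.908]
force: [-0.2, -0.2, 1.8]
grip_width: 0.0549
```

Call:
jog_arm([
  [[0, 0, 0], [0, 0, 0], 45],
  [[0, 0, 0], [0, 0, 0], 45],
  [[0, 0, 3], [0, 0, 0], 45],
])

```text
time_s: 12.95
ee_pos: [0.4489, 0.2764, 0.0154]
eef_rot: [-3.141, -0.0, 2.908]
force: [-0.3, 0.0, -0.6]
grip_width: 0.0546
```

Call:
jog_arm([
  [[0, 0, 10], [0, 0, 0], 45],
  [[0, 0, 22], [0, 0, 0], 45],
  [[0, 0, 35], [0, 0, 0], 45],
  [[0, 0, 50], [0, 0, 0], 45],
  [[0, 0, 62], [0, 0, 0], 45],
])

```text
time_s: 13.37
ee_pos: [0.4492, 0.2766, 0.0792]
eef_rot: [3.141, 0.0, 2.908]
force: [0.1, -0.7, -0.0]
grip_width: 0.0546
```

```bash
python3 - <<'E'
from h import *
o=ctrl.get_obs();w=cam("wrist");s=cam("side");t=cam("top")
print(o["time_s"],o["ee_pos"],o["force"],o["moment"],o["grip_width"])
save(s,"s13",165,125,110,90,7);save(w,"w13")
E
```

```text
13.3667 [0.44916137 0.27656634 0.07919891] [ 0.05543925 -0.65666393 -0.00759493] [-0.02483344  0.06070151 -0.01909776] 0.054611955237125795
```

View pics/s13.png

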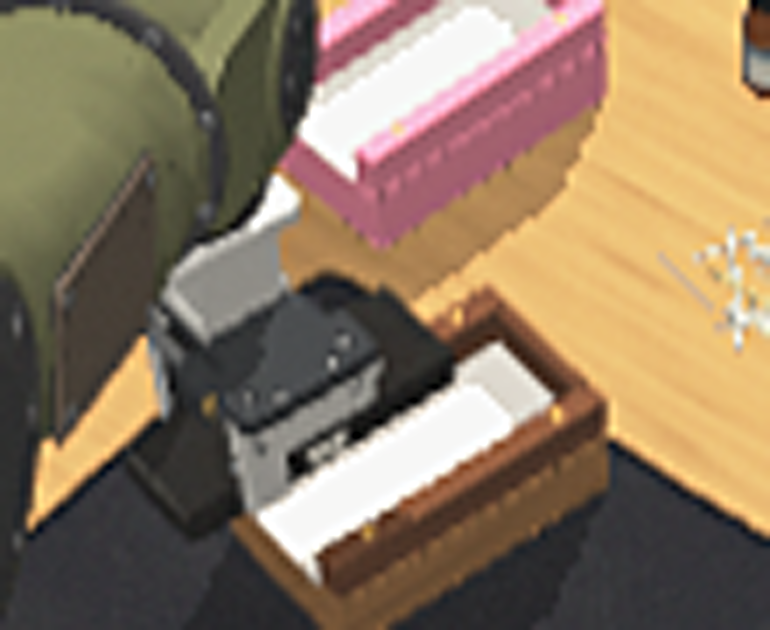

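View pics/w13.png

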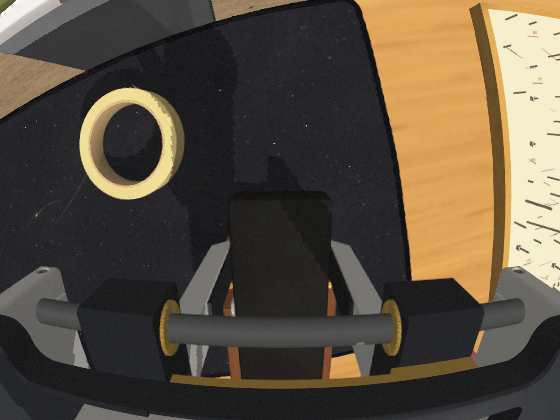

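The case is level in the grip. Moving to the free bench between dock and rest, turning -86.7° on the way.

Call:
jog_arm([
  [[3, -13, 5], [0, 0, -1.3], 45],
  [[7, -27, 5], [0, 0, -2.6], 45],
  [[11, -41, 5], [0, 0, -3.9], 45],
  [[15, -55, 5], [0, 0, -5.2], 45],
  [[19, -69, 5], [0, 0, -6.5], 45],
])

```text
time_s: 13.93
ee_pos: [0.4677, 0.2067, 0.0816]
eef_rot: [-3.14, -0.001, 2.335]
force: [0.7, -0.1, -2.4]
grip_width: 0.055
```

Call:
jog_arm([
  [[4, -14, 0], [0, 0, -1.3], 45],
  [[8, -28, 0], [0, 0, -2.6], 45],
  [[12, -42, 0], [0, 0, -3.9], 45],
  [[16, -56, 0], [0, 0, -5.2], 45],
  [[20, -70, 0], [0, 0, -6.5], 45],
])

```text
time_s: 14.35
ee_pos: [0.4877, 0.1367, 0.0816]
eef_rot: [-3.14, -0.0, 1.768]
force: [0.9, -0.0, -0.5]
grip_width: 0.0545
```

Call:
jog_arm([
  [[4, -14, -5], [0, 0, -1.3], 45],
  [[8, -28, -15], [0, 0, -2.6], 45],
  [[9, -39, -30], [0, 0, -3.9], 45],
  [[9, -39, -45], [0, 0, -4.34], 45],
  [[9, -39, -50], [0, 0, -4.34], 45],
])

```text
time_s: 14.77
ee_pos: [0.4956, 0.0978, 0.03]
eef_rot: [-3.138, 0.001, 1.392]
force: [-0.6, -0.1, -1.8]
grip_width: 0.0545
```

Call:
jog_arm([
  [[0, 0, -15], [0, 0, 0], 45],
  [[0, 0, -30], [0, 0, 0], 45],
  [[0, 0, -42], [0, 0, 0], 45],
  [[0, 0, -50], [0, 0, 0], 45],
  [[0, 0, -55], [0, 0, 0], 45],
])

```text
time_s: 15.18
ee_pos: [0.4965, 0.0987, -0.0234]
eef_rot: [-3.14, 0.0, 1.396]
force: [0.0, 0.2, -0.8]
grip_width: 0.0546
```

```bash
python3 - <<'E'
from h import *
o=ctrl.get_obs();s=cam("side")
print(o["time_s"],o["ee_pos"],o["eef_rot"],o["force"],o["moment"],o["grip_width"])
save(s,"s14",205,150,130,100,6)
E
```

```text
15.1833 [ 0.496545    0.0986731  -0.02341335] [-3.14022743e+00  3.95632152e-04  1.39645656e+00] [ 0.01117314  0.20879159 -0.75139948] [-0.03437638  0.00325414 -0.03660024] 0.05457373327218266
```

View pics/s14.png

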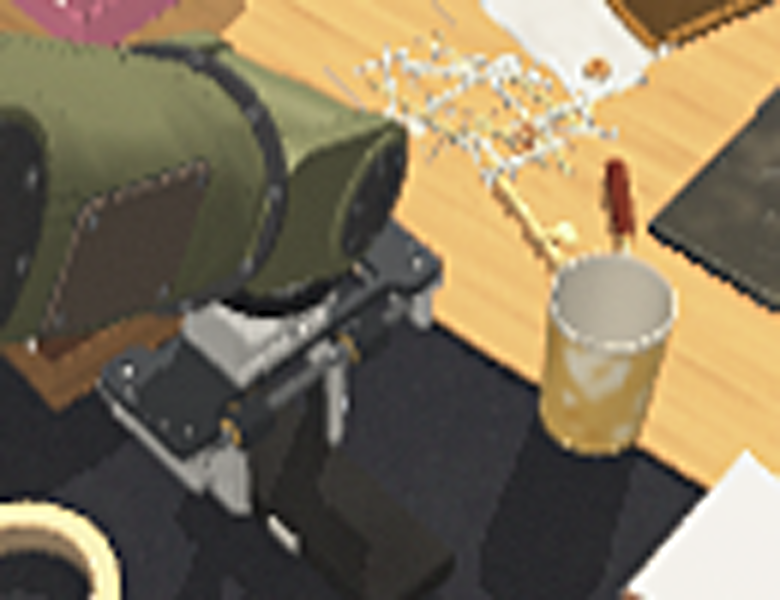

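The case hangs level just above the mat, clasp towards the robot, clear of cup and tape. Lowering.

Call:
jog_arm([
  [[0, 0, -3], [0, 0, 0], 45],
  [[0, 0, -6], [0, 0, 0], 45],
  [[0, 0, -7], [0, 0, 0], 45],
  [[0, 0, -8], [0, 0, 0], 45],
  [[0, 0, -8], [0, 0, 0], 45],
])

```text
time_s: 15.65
ee_pos: [0.4972, 0.0985, -0.0303]
eef_rot: [3.141, -0.0, 1.395]
force: [-0.6, -0.4, -2.0]
grip_width: 0.0547
```

Call:
jog_arm([
  [[0, 0, -0.5], [0, 0, 0], 45],
  [[0, 0, -1], [0, 0, 0], 45],
  [[0, 0, -1], [0, 0, 0], 45],
])

```text
time_s: 15.9
ee_pos: [0.4971, 0.0985, -0.0314]
eef_rot: [3.142, -0.0, 1.395]
force: [-0.5, 0.8, -1.1]
grip_width: 0.0549
```

Call:
jog_arm([
  [[0, 0, -0.5], [0, 0, 0], 45],
  [[0, 0, -1], [0, 0, 0], 45],
  [[0, 0, -1], [0, 0, 0], 45],
])

```text
time_s: 16.15
ee_pos: [0.4972, 0.0985, -0.0317]
eef_rot: [3.141, -0.0, 1.395]
force: [-5.3, -0.1, 10.9]
grip_width: 0.0547
```

Call:
jog_arm([
  [[0, 0, -0.5], [0, 0, 0], 45],
  [[0, 0, -1], [0, 0, 0], 45],
  [[0, 0, -1], [0, 0, 0], 45],
])

```text
time_s: 16.4
ee_pos: [0.4972, 0.0986, -0.0318]
eef_rot: [3.141, -0.0, 1.395]
force: [-11.6, -1.3, 25.5]
grip_width: 0.0548
```

Call:
jog_arm([
  [[0, 0, 1], [0, 0, 0], 45],
  [[0, 0, 1.5], [0, 0, 0], 50],
  [[0, 0, 1.5], [0, 0, 0], 80],
  [[0, 0, 1.5], [0, 0, 0], 80],
  [[0, 0, 1.5], [0, 0, 0], 80],
])

```text
time_s: 16.82
ee_pos: [0.4971, 0.0985, -0.0321]
eef_rot: [-3.141, 0.0, 1.395]
force: [-0.4, -0.8, 0.1]
grip_width: 0.0716
```

Call:
jog_arm([
  [[0, 0, 4], [0, 0, 0], 80],
  [[0, 0, 15], [0, 0, 0], 80],
  [[0, 0, 35], [0, 0, 0], 80],
  [[0, 0, 55], [0, 0, 0], 80],
  [[0, 0, 55], [0, 0, 0], 80],
])

```text
time_s: 17.23
ee_pos: [0.4992, 0.0988, 0.0273]
eef_rot: [3.136, -0.002, 1.395]
force: [0.3, 0.3, 1.6]
grip_width: 0.0799
```

```bash
python3 - <<'E'
from h import *
o=ctrl.get_obs();s=cam("side");w=cam("wrist");t=cam("top")
print(o["time_s"],o["ee_pos"],o["eef_rot"],o["force"],o["moment"],o["grip_width"])
save(s,"s15",205,150,130,100,6);save(w,"w15");save(t,"t15",200,130,130,100,6)
E
```

```text
17.2333 [0.49917808 0.09882023 0.02727736] [ 3.13605889e+00 -1.74703314e-03  1.39491883e+00] [0.30200605 0.34252902 1.57750779] [-0.02475695  0.04436183 -0.03115435] 0.07985197529920497
```

View pics/w15.png

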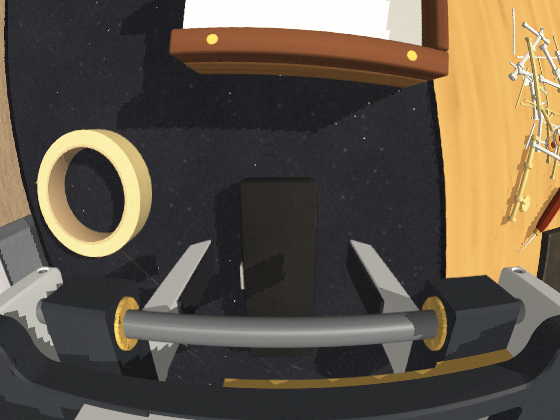

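View pics/s15.png

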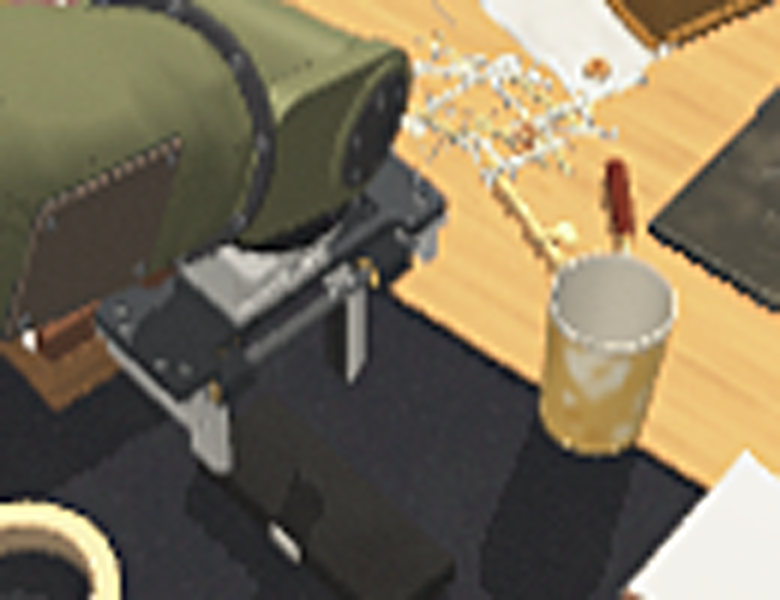

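View pics/t15.png

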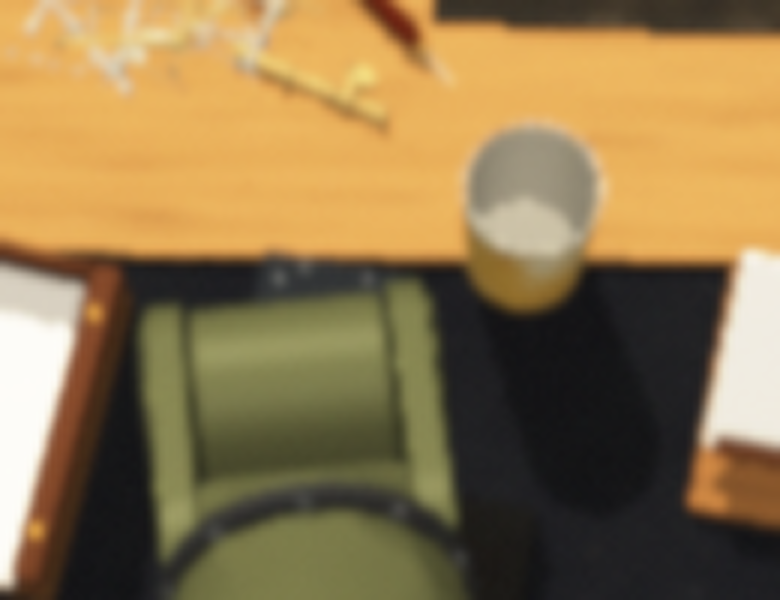

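The case is flat and free on the bench, clasp at wrist pixel (242,275), near end at row 179. Next I'll measure its centre and heading.

```bash
python3 - <<'E'
from h import *
o=ctrl.get_obs();w=cam("wrist");print(o["ee_pos"],o["eef_rot"])
im=w["frame"][165:310,225:335,::-1]; im=cv2.convertScaleAbs(im,alpha=2.5,beta=20);cv2.imwrite("pics/w16.png",cv2.resize(im,None,fx=4,fy=4))
a=pl(w,245,180.5,.024);b=pl(w,314,180.5,.024);c=pl(w,244,308,.024);d=pl(w,317,308,.024)
print(a,b,np.linalg.norm(a-b),np.degrees(np.arctan2(*(b-a)[:2][::-1])))
print([np.degrees(np.arctan2(*v[:2][::-1])) for v in (a-c,b-d)],np.linalg.norm(c-d))
m=(a+b)/2; print("c",m-.075*np.array([np.cos(np.radians(80)),np.sin(np.radians(80)),0]))
E
```

```text
[0.49698712 0.09849303 0.0231392 ] [ 3.14136714e+00 -8.84625484e-05  1.39482950e+00]
[0.48094054 0.13996749 0.024     ] [0.52674397 0.1317554  0.024     ] 0.046533779590004605 -10.16455620858919
[np.float64(77.4131616352424), np.float64(83.10757410457535)] 0.056327239850906735
c [0.49081864 0.06200086 0.024     ]
```

View pics/w16.png

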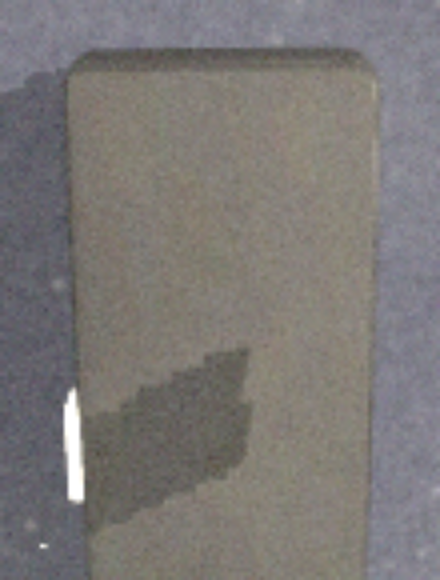

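```bash
python3 - <<'E'
from h import *
o=ctrl.get_obs();w=cam("wrist")
P=lambda U,V,z:pl(w,225+(U+.5)/4-.5,165+(V+.5)/4-.5,z)
a,b=P(70,90,.024),P(377,90,.024);c,d=P(90,560,.024),P(365,560,.024)
print(a,b,c,d,np.linalg.norm(a-b),np.linalg.norm(c-d))
print([np.degrees(np.arctan2(*v[:2][::-1])) for v in (a-c,b-d)])
e=(P(80,72,.024)+P(368,72,.024))/2; f=(P(90,49,0)+P(365,49,0))/2; print("end",e,f)
u=np.array([np.cos(np.radians(80)),np.sin(np.radians(80)),0]);print("c",e-.075*u,f-.075*u)
k=P(72,445,.012);print("clasp",k,(k-(e-.075*u))[:2]@u[:2])
E
```

```text
[0.4778923  0.13588563 0.024     ] [0.52897675 0.12674294 0.024     ] [0.46234833 0.04663391 0.024     ] [0.51414482 0.03732562 0.024     ] 0.05189613848232187 0.05262623885261019
[np.float64(80.12052609297801), np.float64(80.58192589042123)]
end [0.50405959 0.13432649 0.024     ] [0.50479685 0.13460233 0.        ]
c [0.49103597 0.06046591 0.024     ] [0.49177324 0.06074174 0.        ]
clasp [0.46186872 0.06589784 0.012     ] 0.0002845611484465205
```

Case centre is at about (0.491, 0.0605), heading 80°, which matches the rest. Moving to the middle for the second grip.

Call:
jog_arm([
  [[-3, -19, 0], [0, 0, 0], 80],
  [[-6.5, -38, 0], [0, 0, 0], 80],
  [[-6.5, -38, -20], [0, 0, 0], 80],
  [[-6.5, -38, -40], [0, 0, 0], 80],
  [[-6.5, -38, -52], [0, 0, 0], 80],
])

```text
time_s: 17.9
ee_pos: [0.4894, 0.0601, -0.0312]
eef_rot: [-3.139, 0.001, 1.394]
force: [-0.4, -0.4, -0.9]
grip_width: 0.0799
```

Call:
jog_arm([
  [[0, 0, -3], [0, 0, 0], 80],
  [[0, 0, -3.5], [0, 0, 0], 70],
  [[0, 0, -3.5], [0, 0, 0], 45],
  [[0, 0, -3.5], [0, 0, 0], 45],
  [[0, 0, -3.5], [0, 0, 0], 45],
], squeeze=25)

```text
time_s: 18.32
ee_pos: [0.4911, 0.0606, -0.0317]
eef_rot: [3.14, -0.0, 1.395]
force: [0.3, -0.3, 0.1]
grip_width: 0.0568
```

Call:
jog_arm([
  [[0, 0, 0], [0, 0, 0], 45],
  [[0, 0, 0], [0, 0, 0], 45],
  [[0, 0, 0], [0, 0, 0], 45],
])

```text
time_s: 18.57
ee_pos: [0.491, 0.0606, -0.0318]
eef_rot: [3.141, -0.0, 1.395]
force: [-0.9, 1.5, 6.7]
grip_width: 0.055
```

Call:
jog_arm([
  [[0, 0, 10], [0, 0, 0], 45],
  [[0, 0, 35], [0, 0, 0], 45],
  [[0, 0, 65], [0, 0, 0], 45],
  [[0, 0, 95], [0, 0, 0], 45],
  [[0, 0, 125], [0, 0, 0], 45],
], squeeze=35)

```text
time_s: 18.98
ee_pos: [0.4902, 0.0605, 0.0946]
eef_rot: [-3.142, 0.0, 1.395]
force: [0.2, 0.3, -1.7]
grip_width: 0.055
```

Call:
jog_arm([
  [[8, -37, 8], [-0.2, -1.18, 0], 45],
  [[16, -74, 8], [-0.4, -2.36, 0], 45],
  [[24, -111, 8], [-0.6, -3.54, 0], 45],
  [[32, -148, 8], [-0.8, -4.72, 0], 45],
  [[40, -185, 8], [-1.05, -5.91, 0], 45],
])

```text
time_s: 19.4
ee_pos: [0.5305, -0.126, 0.1023]
eef_rot: [2.612, 0.003, 1.394]
force: [1.6, 1.3, -1.7]
grip_width: 0.0545
```

Call:
jog_arm([
  [[4, -22, 0], [0, 0, 0], 45],
  [[8, -44, -5], [0, 0, 0], 45],
  [[11.5, -66, -15], [0, 0, 0], 45],
  [[11.5, -66, -29], [0, 0, 0], 45],
  [[11.5, -66, -29], [0, 0, 0], 45],
])

```text
time_s: 19.82
ee_pos: [0.5408, -0.1903, 0.0696]
eef_rot: [2.622, -0.002, 1.394]
force: [-0.8, 0.8, -0.6]
grip_width: 0.0543
```

```bash
python3 - <<'E'
from h import *
o=ctrl.get_obs();s=cam("side");w=cam("wrist");t=cam("top")
print(o["time_s"],o["ee_pos"],o["eef_rot"],o["force"],o["grip_width"])
save(s,"s17",270,190,130,110,6);save(w,"w17");save(t,"t17",280,130,130,100,6)
E
```

```text
19.8167 [ 0.54078727 -0.19031188  0.0696092 ] [ 2.62241807e+00 -1.51118180e-03  1.39369740e+00] [-0.80076029  0.82767788 -0.58699839] 0.05427704583370232
```

View pics/w17.png

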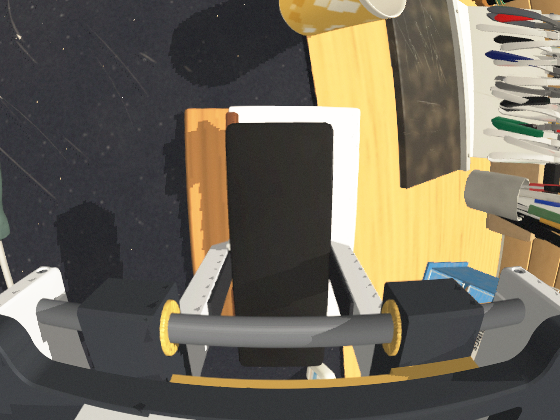

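View pics/s17.png

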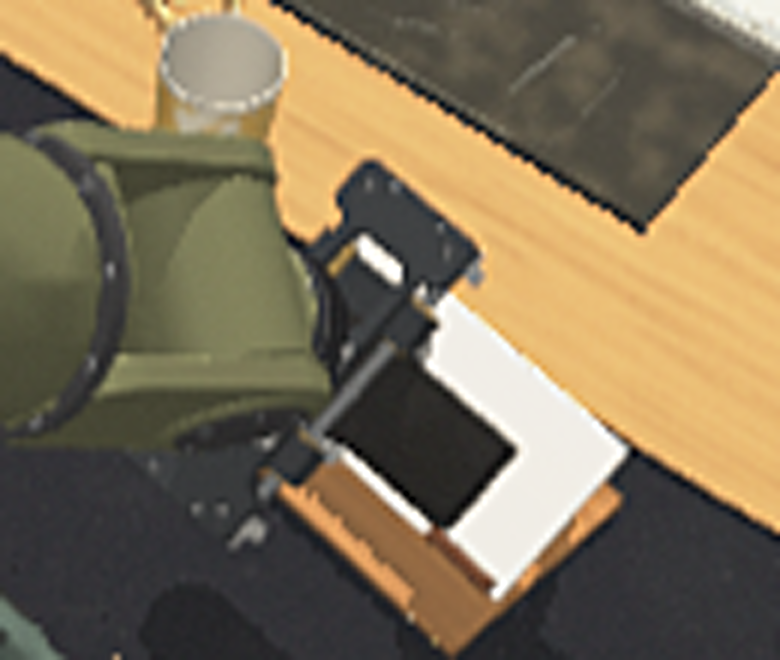

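View pics/t17.png

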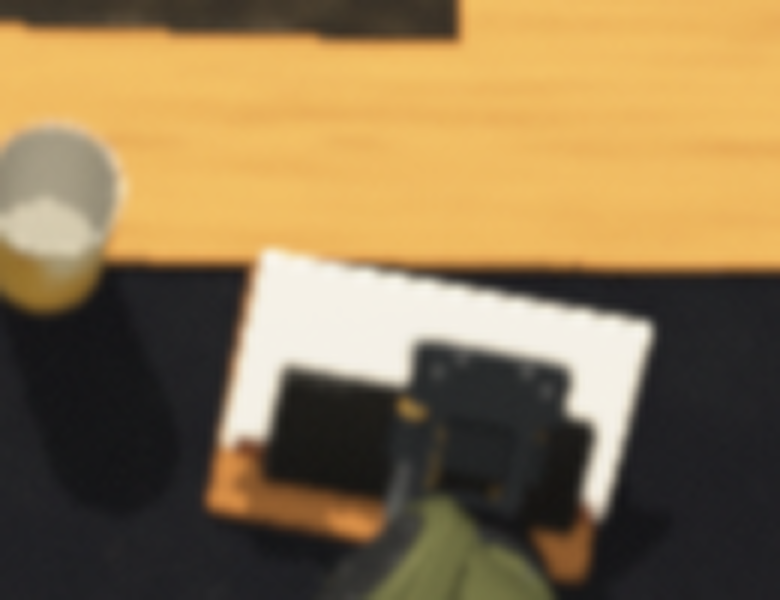

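The wrist view shows the case aligned above the plate, plate end at row 108 (columns 229 to 359). I'll check the plate corners against my estimate.

```bash
python3 - <<'E'
from h import *
o=ctrl.get_obs();w=cam("wrist");print(o["ee_pos"],o["eef_rot"])
save(w,"w18",180,95,190,150,4)
O=np.array([.553,-.194,.045]);ux=np.array([.8526,-.1519,.5]);uy=np.array([.1754,.9845,0]);n=np.array([-.4923,.0877,.866])
for x,y,h in[(63,95,0),(-37,95,0),(-29,90,13),(-29,48,13),(-29,48,0)]:
    print(x,y,h,np.round(proj(w,O+(x*ux+y*uy+h*n)/1e3),1),np.round((np.array(proj(w,O+(x*ux+y*uy+h*n)/1e3))-[180,95])*4))
def hit(u,v,h=0):
    a,d=ray(w,u,v); p=a+d*((O+h/1e3*n-a)@n)/(d@n); q=(p-O)*1e3; return np.round([q@ux,q@uy,q@n],1)
print(hit(359,109),hit(229,108))
T=w["T"]
# case far-end top edge, in tool frame: 24 thick
Rm=R.from_euler("xyz",o["eef_rot"]).as_matrix();print("n tool",-Rm[:,2],"toolx",Rm[:,0])
E
```

```text
[ 0.54212091 -0.1894312   0.07230786] [ 2.61907005e+00 -4.29737351e-04  1.39570539e+00]
63 95 0 [357.6 104.6] [710.  38.]
-37 95 0 [225.4 103.6] [182.  34.]
-29 90 13 [233.5 108.7] [214.  55.]
-29 48 13 [234.3 166.7] [217. 287.]
-29 48 0 [236.7 164.8] [227. 279.]
[64.1 91.7 -0. ] [-34.3  91.5   0. ]
n tool [-0.49150219  0.08656974  0.86656291] toolx [1.74197666e-01 9.84710612e-01 4.29737337e-04]
```

View pics/w18.png

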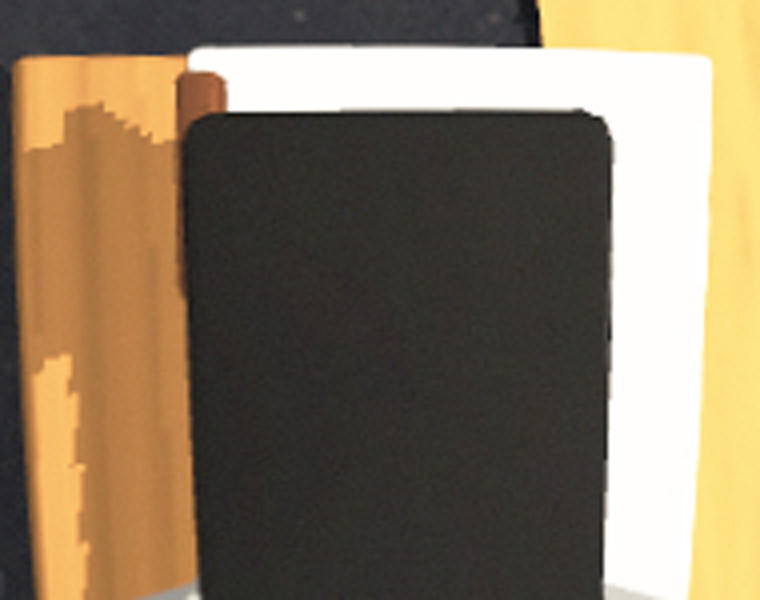

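```bash
cat > pc.py <<'E'
from h import *
O=np.array([.553,-.194,.045]);ux=np.array([.8526,-.1519,.5]);uy=np.array([.1754,.9845,0]);n=np.array([-.4923,.0877,.866])
O=O+.0015*ux-.0018*uy
def pcs(p): q=(np.asarray(p)-O)*1e3; return np.round([q@ux,q@uy,q@n],1)
E
python3 - <<'E'
from pc import *
o=ctrl.get_obs();w=cam("wrist");print(pcs(o["ee_pos"]))
Rm=R.from_euler("xyz",o["eef_rot"]).as_matrix()
a,d=ray(w,280,95+113/4); a=Rm.T@(a-o["ee_pos"]);d=Rm.T@d
for z in(-.0565,-.058): print("end top edge in tool",(a+d*(z-a[2])/d[2])*1e3)
for u in ((184+.5)/4+180,(611+.5)/4+180):
    a,d=ray(w,u,95+160/4); a=Rm.T@(a-o["ee_pos"]);d=Rm.T@d;print((a+d*(-.0565-a[2])/d[2])*1e3)
for tgt in ([6,0,-20],[6,0,-30.5]):
  p=O+(tgt[0]*ux+tgt[1]*uy+tgt[2]*n)/1e3;print(p,(p-o["ee_pos"])*1e3)
E
```

```text
[ 2.5  4.5 29.5]
end top edge in tool [ 75.06507716   0.5255763  -56.5       ]
end top edge in tool [ 75.03676577   0.52612064 -58.        ]
[ 69.65084896 -26.00998917 -56.5       ]
[ 69.58673179  26.54671058 -56.5       ]
[ 0.56892478 -0.19866535  0.03143   ] [ 26.61972339  -9.27477745 -41.11261468]
[ 0.57409393 -0.1995862   0.022337  ] [ 31.78887339 -10.19562745 -50.20561468]
```

The case is centred in the grip (end 75.1 mm from the tool axis). Approaching the plate.

Call:
jog_arm([
  [[7, -5, -5], [0, 0, 0], 45],
  [[12, -7, -14], [0, 0, 0], 45],
  [[17, -8, -23], [0, 0, 0], 45],
  [[22, -8.5, -32], [0, 0, 0], 45],
  [[26.5, -9.3, -41], [0, 0, 0], 45],
])

```text
time_s: 20.48
ee_pos: [0.5692, -0.1988, 0.031]
eef_rot: [2.618, -0.0, 1.396]
force: [0.7, 0.4, -0.8]
grip_width: 0.0548
```

Call:
jog_arm([
  [[1.7, -0.3, -3], [0, 0, 0], 45],
  [[3.4, -0.6, -6], [0, 0, 0], 45],
  [[4, -0.7, -7], [0, 0, 0], 45],
  [[4, -0.7, -7], [0, 0, 0], 45],
])

```text
time_s: 20.82
ee_pos: [0.5727, -0.1997, 0.0239]
eef_rot: [2.619, -0.0, 1.395]
force: [0.4, -0.9, -1.0]
grip_width: 0.0551
```

```bash
python3 - <<'E'
from pc import *
o=ctrl.get_obs();s=cam("side");w=cam("wrist")
print(o["time_s"],o["ee_pos"],pcs(o["ee_pos"]),o["eef_rot"],o["force"],o["grip_width"])
save(s,"s19",270,190,130,110,6);save(w,"w19",180,95,190,150,4)
E
```

```text
20.8167 [ 0.57265563 -0.1997396   0.02389339] [  5.6  -0.4 -28.5] [ 2.61895588e+00 -3.25705466e-04  1.39537689e+00] [ 0.42479697 -0.88259458 -0.95253896] 0.05510949199410192
```

View pics/w19.png

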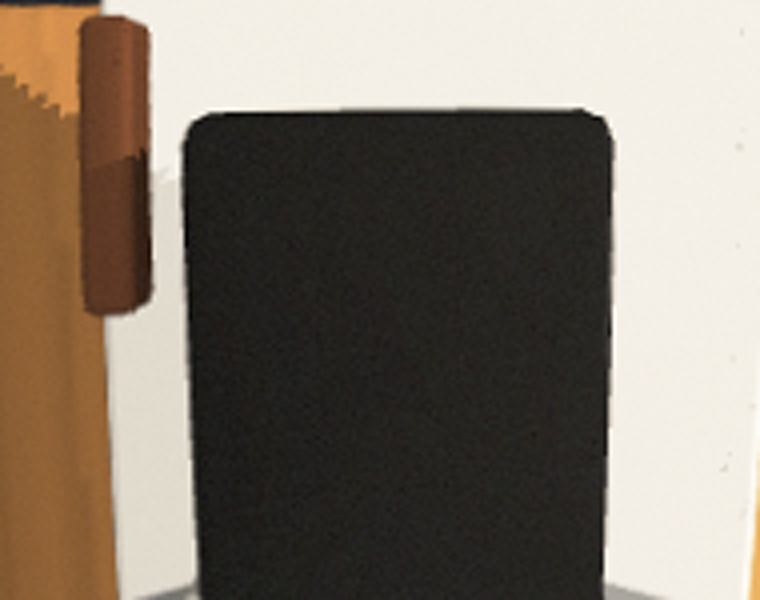

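View pics/s19.png

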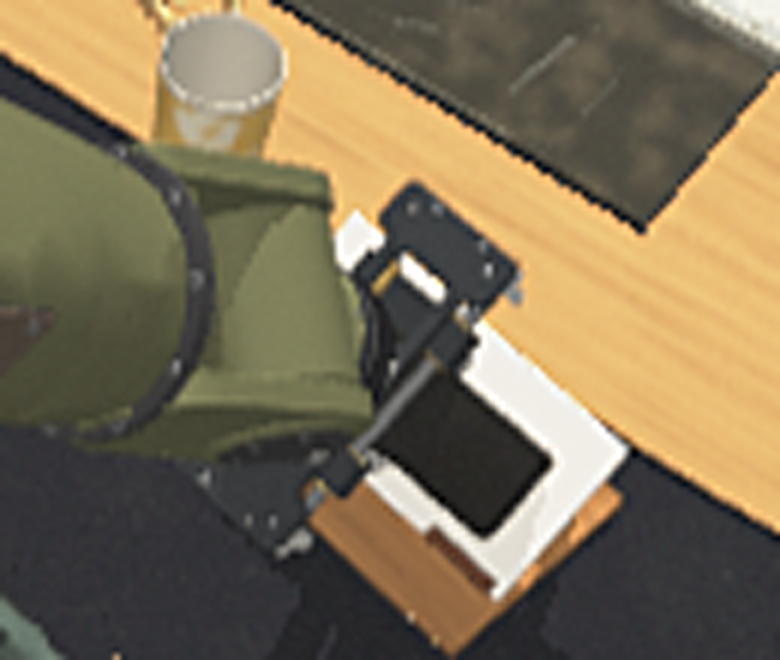

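The case hovers 4 mm above the plate, about 5 mm uphill of the tab face (tab at crop column 152, case at 185), with edges parallel. Lowering to touch.

Call:
jog_arm([
  [[0.5, 0, -0.9], [0, 0, 0], 45],
  [[1, -0.2, -1.8], [0, 0, 0], 45],
  [[1, -0.2, -1.8], [0, 0, 0], 45],
])

```text
time_s: 21.17
ee_pos: [0.5735, -0.2001, 0.0218]
eef_rot: [2.619, -0.0, 1.395]
force: [0.1, -0.3, -1.4]
grip_width: 0.0547
```

Call:
jog_arm([
  [[0.3, 0, -0.5], [0, 0, 0], 45],
  [[0.6, -0.1, -1], [0, 0, 0], 45],
  [[0.6, -0.1, -1], [0, 0, 0], 45],
])

```text
time_s: 21.42
ee_pos: [0.5738, -0.2001, 0.0213]
eef_rot: [2.619, -0.001, 1.395]
force: [-14.2, 4.2, 13.1]
grip_width: 0.0547
```

Call:
jog_arm([
  [[-0.3, 0, 0.5], [0, 0, 0], 45],
  [[-0.3, 0, 0.6], [0, 0, 0], 58],
  [[-0.3, 0, 0.6], [0, 0, 0], 64],
  [[-0.3, 0, 0.6], [0, 0, 0], 70],
  [[-0.3, 0, 0.6], [0, 0, 0], 80],
])

```text
time_s: 21.83
ee_pos: [0.5738, -0.2002, 0.0213]
eef_rot: [2.619, -0.0, 1.395]
force: [-0.1, -1.3, 0.4]
grip_width: 0.0732
```

Call:
jog_arm([
  [[0, 0, 0], [0, 0, 0], 80],
  [[0, 0, 0], [0, 0, 0], 80],
  [[0, 0, 0], [0, 0, 0], 80],
])

```text
time_s: 22.08
ee_pos: [0.5738, -0.2002, 0.0213]
eef_rot: [2.619, -0.0, 1.395]
force: [-0.2, 0.4, 1.1]
grip_width: 0.0799
```

```bash
python3 - <<'E'
from pc import *
o=ctrl.get_obs();s=cam("side");w=cam("wrist")
print(o["time_s"],o["ee_pos"],pcs(o["ee_pos"]),o["eef_rot"],o["force"],o["grip_width"])
save(w,"w20",180,95,190,150,4)
E
```

```text
22.0833 [ 0.57382376 -0.20020088  0.02129515] [  5.3  -0.7 -31.3] [ 2.61931691e+00 -3.66116546e-04  1.39503985e+00] [-0.2075931   0.43064474  1.09289422] 0.07991091857823443
```

View pics/w20.png

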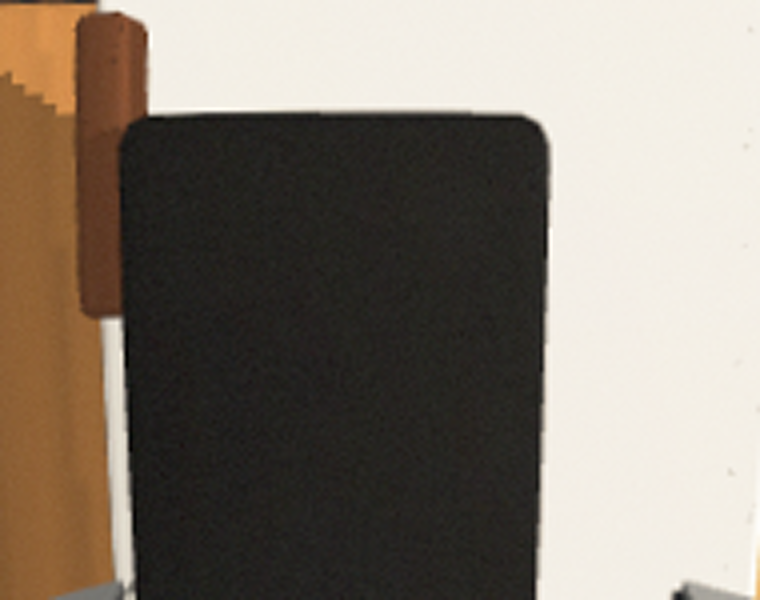

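The case slid down and now rests against the tab (case edge at crop column 120, over the tab face). Retreating along the normal.

Call:
jog_arm([
  [[-4, 0.7, 7], [0, 0, 0], 80],
  [[-12, 2.1, 21], [0, 0, 0], 80],
  [[-24, 4.3, 42], [0, 0, 0], 80],
  [[-38, 6.8, 67], [0, 0, 0], 80],
  [[-53, 9.4, 93], [0, 0, 0], 80],
])

```text
time_s: 22.6
ee_pos: [0.5197, -0.1905, 0.1152]
eef_rot: [2.62, -0.0, 1.395]
force: [-0.2, -0.2, 0.6]
grip_width: 0.0802
```

Call:
jog_arm([
  [[-12, 25, 20], [0, 0, 0], 80],
  [[-24, 60, 40], [0, 0, 0], 80],
  [[-30, 95, 50], [0, 0, 0], 80],
  [[-35, 130, 50], [0, 0, 0], 80],
  [[-40, 165, 50], [0, 0, 0], 80],
])

```text
time_s: 23.02
ee_pos: [0.4803, -0.0248, 0.1659]
eef_rot: [2.616, -0.0, 1.394]
force: [0.7, -0.3, -0.4]
grip_width: 0.0802
```

Call:
jog_arm([
  [[-10, 35, 20], [0, 0, 0], 80],
  [[-20, 70, 40], [0, 0, 0], 80],
  [[-30, 105, 40], [0, 0, 0], 80],
  [[-40, 140, 40], [0, 0, 0], 80],
  [[-40, 140, 40], [0, 0, 0], 80],
])

```text
time_s: 23.43
ee_pos: [0.4391, 0.1195, 0.2053]
eef_rot: [2.617, -0.002, 1.401]
force: [1.0, -1.1, 0.1]
grip_width: 0.08
```

```bash
python3 - <<'E'
from pc import *
o=ctrl.get_obs();s=cam("side");t=cam("top")
print(o["time_s"],o["ee_pos"],o["force"],o["grip_width"])
save(s,"s21",290,215,95,90,6);save(t,"t21",305,160,90,75,7);save(s,"s21f");save(t,"t21f")
E
```

```text
23.4333 [0.43905189 0.119536   0.20530785] [ 0.95285613 -1.12105354  0.07475961] 0.08002505932666831
```

View pics/s21.png

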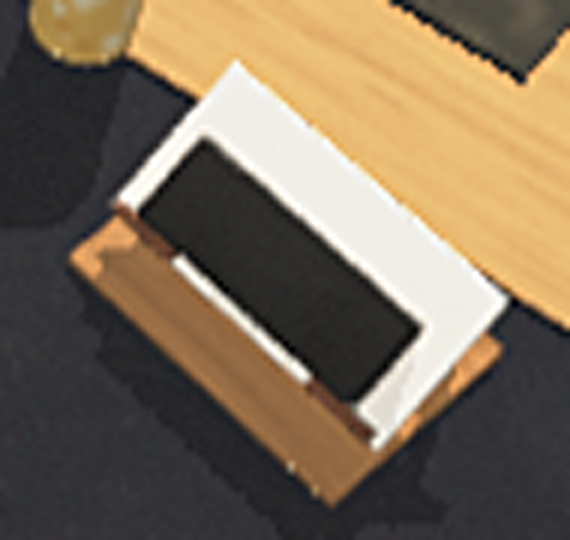

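View pics/t21.png

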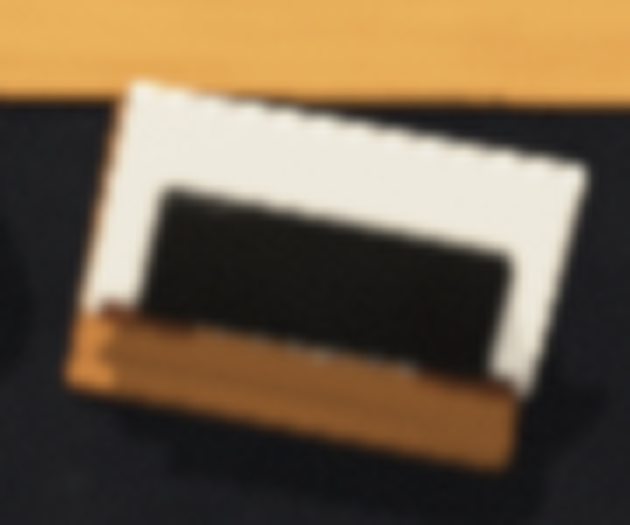

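View pics/t21f.png

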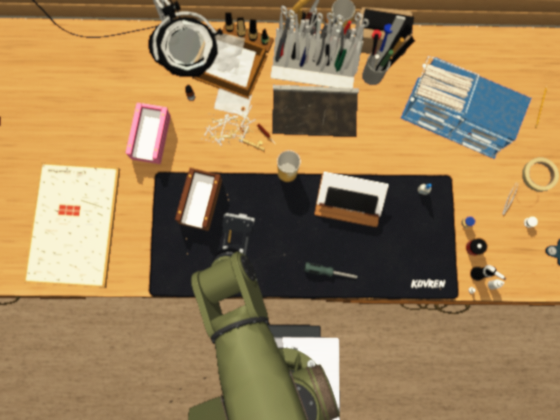

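The case lies lid up, crosswise against both tabs, and cup, tape and screwdriver look unmoved. Next I'll check the centring numerically.

```bash
python3 - <<'E'
from pc import *
t=cam("top");s=cam("side")
def hit(c,U,V,x0,y0,k,h):
    a,d=ray(c,(U+.5)/k-.5+x0,(V+.5)/k-.5+y0);p=a+d*((O+h/1e3*n-a)@n)/(d@n);return pcs(p)
for P in [(165,187),(513,255),(495,378)]: print("top case",hit(t,*P,305,160,7,24))
for P in [(133,85),(587,168),(530,398)]: print("top plate",hit(t,*P,305,160,7,0))
for P in [(205,138),(422,327),(353,402),(140,212)]: print("side case",hit(s,*P,290,215,6,24))
for P in [(237,62),(507,300),(377,448)]: print("side plate",hit(s,*P,290,215,6,0))
o=ctrl.get_obs();print(o["time_s"],o["joint_vel"].round(3))
for k,u,v,z in [("cup",289,158,.097),("tape",231,266,.025)]:print(k,pl(t,u,v,z)[:2])
E
```

```text
top case [27.7 76.8 24. ]
top case [ 26.5 -68.7  24. ]
top case [-27.1 -73.9  24. ]
top plate [61.5 96.8 -0. ]
top plate [ 62.3 -93.9   0. ]
top plate [-40.7 -94.7  -0. ]
side case [23.6 72.  24. ]
side case [ 23.9 -76.2  24. ]
side case [-26.2 -74.8  24. ]
side case [-26.9  72.5  24. ]
side plate [63.3 93.8  0. ]
side plate [ 60.7 -93.6   0. ]
side plate [-37.  -93.2   0. ]
23.6333 [-0.028  0.005 -0.002  0.002 -0.001  0.003]
cup [ 0.65734828 -0.008388  ]
tape [0.351107   0.15509584]
```

```bash
python3 -c "
from station import ctrl
print(ctrl.hand_in())"
```

```text
the job is handed in; nothing more can be done
None
```

The reed case is on the sloping rest, lid up and crosswise with its lower long edge against both tabs. I handed the job in at about 23.6 s of the 54 s allowed; hand-in gave no verdict.

**What I did:**
- **Drag:** I pressed on the case at about 12 N and dragged it out. The overhang measured about 57 mm, inside the 40 to 75 mm asked for, and it then lay there for about 2 s.
- **Lift and lay down:** I took the overhanging end, lifted the case out, laid it flat on the bench and let go.
- **Placing:** I took it round the middle, set it on the plate about 5 mm above the tabs and let it slide down to them.

**Last checks:**
- **Centring:** the case is centred to about 2 mm in both camera views and parallel to the plate.
- **Gripper:** it was clear of everything, with wrist force near zero.
- **Bystanders:** the final overhead picture shows the cup, tape roll and screwdriver where they were at the start. I judged this by eye.

**Disagreements:**
- **Fingertip position:** the real fingertips end about 37 mm short of the reported tool point. I found this by touch and by camera and allowed for it.
- **Camera spread:** the top and side views differ by 2 to 4 mm on the case corners.
- **Contact forces:** the firmest contacts I read were about 28 N when laying the case down and about 20 N at the rest.

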